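# Clamp the butterfly resin blocks, tug-test them and start the curing lamp

### The arm

A 7-joint arm with a two-finger parallel gripper is mounted at the origin on the work surface. World frame = base frame: x ahead of the robot, y to its left, z up, the work surface at z = 0. Lengths are in m, angles in rad, forces in N, time in s.
With the tool pointing down it reaches from about 0.425 to 0.925 m from the base axis. Payload 6.8 kg.
Tool frame: the origin (TCP) lies at the very end of the fingers, on their centre line; the grasp point (between the pads) lies 19 mm behind it; z points along the fingers, y is the line along which they close (so a half turn about z gives the same grasp; the last joint's range is limited). The gripper opens to 85 mm and grips with 20 to 120 N. Pads are 22 mm wide; open, the fingers measure 114 mm over their backs; the gripper's body (76 mm by 85 mm) begins 54 mm behind the grasp point. The pads swing forward as they close: fully open they stand 13 mm farther back than shut.
Start: joints at [-1.219, 0.477, 0.022, 1.555, -0.011, 1.109, -0.083], TCP at [0.3, 0.605, 0.231] pointing down, gripper open.
Joint ranges: [-2.96, 2.96], [-0.34, 2.1], [-1.41, 1.46], [0.24, 2.44], [-1.37, 4.51], [0.17, 1.92], [-2.96, 2.96]. Speed limits (rad/s): [2.39, 2.39, 3.14, 3.14, 3.14, 3.14, 3.14].

### API

Orientations are given as a rotation vector (axis times angle).
In Python, from bench import monitor, optics, r gives the robot as it stands.
- The arm moves only by the shell command python3 -m crank 'ROWS' [OPENING] [FORCE]. ROWS is JSON, a list of rows, each a list of 2 entries, a list of its own where there are three numbers: the shift along the tool's x, y, z in cm, then the turn, a rotation vector about the tool's x, y, z in rad. A call has 1 to 5 rows; each row shifts and turns the commanded pose from where the row before left it, along the tool's axes as they then stand; what a row does not reach is not made up. A row lasts 1/10 s, in which the tool goes at most 50 mm and 8.59 degrees, less where a joint would pass 70% of its speed; a pose out of reach is approached as far as the arm can. A call is refused whole if a number of a shift passes 5 or a number of a turn 0.15, either way. A call with a gripper value outside its range is refused whole. OPENING is the finger opening in cm, from 0 to 8.54, set as the call begins (- or left out, the last holds). The fingers move at their own pace and stop on an object; FORCE is the grip in N (left out, the last holds). Time passes only in rows, so rows that do not move let the fingers close. It gives the time, the measured TCP pose, the force, the opening and the grip force at its end, in the units of the state.
- monitor.get_obs(): the state, without advancing time (a new reading comes with each control period).
- optics.grab_frame(name): name is "scene" or "side" or "wrist"; returns (picture, depth): 480x640x3 uint8, red, green, blue; 480x640 float32, m along the optical axis (not along the pixel's ray), 0 where there is no reading.
- optics.camera_model(name): a dict with "vertical_fov" (degrees; the focal length in pixels is half the picture's height over the tangent of half this angle, whatever the lens; pixels are square), "cx", "cy" (the principal point, pixels), "R" (3x3) and "t" (3): a world point X has camera coordinates R X + t; the wrist camera has in their place "hand_eye" (4x4, takes a point from camera to tool coordinates, whose origin is the TCP and whose axes are the flange's). Camera axes: x right, y down, z forward; pixel columns grow to the right and rows downward; lengths in m; the calibration is good to about 2 mm. A picture is of the moment at which its call begins: read the wrist's pose just before it. camera_model takes no time and is no camera call.
- r.hand_in(): hands the job in; it is judged then, once.
The state is a dict: "clock": time; "joints": joint angles; "qvel": joint speeds; "tau": joint torques, N m; "tcp_pos": TCP position; "orientation": TCP orientation; "contact_force": force on the tool from outside, world axes, zero at the start; "moment": the same for the moment, N m; "grip_width": finger opening in m; "gripper_force": force on a finger pad.
Only numpy, scipy, OpenCV 4.12 (cv2) and the standard library are available. Lean on these libraries where they do the work, as an engineer would, in place of code of your own. Each camera call takes 0.05 s, during which the arm holds its last target. There are 200 camera calls.

### The job

Three or four butterfly resin blocks are to be cured. In the order blue, orange, green, pink, clamp each block that is there lengthwise in the cradle of its own colour (press the sprung jaw back with the block, lower it flat and centred onto the deck between stop and jaw, let the jaw close on it), then tug it straight up with about 7 N so that the floating cradle rises with it, and let it down again. When all are clamped and tested, start the lamp by pressing the white, the yellow and the green key fully down, one at a time in that order; leave the red key, the tin, the dropper bottle and the tub of pale pieces alone.

Things in the scene. Friction and masses are not known exactly. Their poses are not given: they have to be found in the camera images.
- block_blue: resin block, 60 mm long (its x), 32 mm wide (y), 30 mm high (z), about 65 g, ivory on a wooden foot, with a blue butterfly in its top and a blue stripe along each long side. Origin: centre of its underside. It may be turned end for end. None if it is not there.
- seat_blue (a point): point on the blue cradle's deck where the middle of a clamped block's underside lies, 34 mm above the table with the cradle down; x points from the low fixed stop to the sprung jaw, z up. All four cradles: deck 26 mm wide, open at both sides for the fingers; stop 12 mm high over the deck, 36 mm wide, its rubber face 30 mm from here towards -x.
- jawface_blue (a point): middle of the rubber face of the blue sprung jaw, same axes as the seat; at rest 12 mm from the seat towards +x (42 mm from the stop). All jaws: face 36 mm wide, from 1 to 46 mm above the deck, so a block held just above the low stop can push it back with its end, then be lowered behind the stop.
- block_orange: resin block, 60 mm long (its x), 32 mm wide (y), 30 mm high (z), about 65 g, ivory on a wooden foot, with an orange butterfly in its top and an orange stripe along each long side. Origin: centre of its underside. It may be turned end for end. None if it is not there.
- seat_orange (a point): point on the orange cradle's deck where the middle of a clamped block's underside lies, 34 mm above the table with the cradle down; x points from the low fixed stop to the sprung jaw, z up. All four cradles float: deck, stop and jaw rise together, from about 4 N of upward pull on a clamped block, 4 mm at 6.5 N, end stop 8 mm at 9 N; a clamped block slips out only at 15 N or more.
- jawface_orange (a point): middle of the rubber face of the orange sprung jaw, same axes as the seat; at rest 12 mm from the seat towards +x (42 mm from the stop). All jaws: pushing towards +x takes 4 N at first, 10 N at 18 mm (a block in place), 17 N at 36 mm, the end; they spring forward by themselves.
- block_green: resin block, 60 mm long (its x), 32 mm wide (y), 30 mm high (z), about 65 g, ivory on a wooden foot, with a green butterfly in its top and a green stripe along each long side. Origin: centre of its underside. It may be turned end for end. None if it is not there.
- seat_green (a point): point on the green cradle's deck where the middle of a clamped block's underside lies, 34 mm above the table with the cradle down; x points from the low fixed stop to the sprung jaw, z up. All four cradles: the foot plate below is 60 mm wide, 12 mm high, from 60 mm before to 105 mm behind this point.
- jawface_green (a point): middle of the rubber face of the green sprung jaw, same axes as the seat; at rest 12 mm from the seat towards +x (42 mm from the stop). Behind every jaw: a bracket as wide as the jaw stands 72 mm behind the resting face, up to 30 mm above the deck.
- block_pink: resin block, 60 mm long (its x), 32 mm wide (y), 30 mm high (z), about 65 g, ivory on a wooden foot, with a pink butterfly in its top and a pink stripe along each long side. Origin: centre of its underside. It may be turned end for end. None if it is not there.
- seat_pink (a point): point on the pink cradle's deck where the middle of a clamped block's underside lies, 34 mm above the table with the cradle down; x points from the low fixed stop to the sprung jaw, z up. 
- jawface_pink (a point): middle of the rubber face of the pink sprung jaw, same axes as the seat; at rest 12 mm from the seat towards +x (42 mm from the stop). 
- panel: the lamp's grey control box, 220 mm long (its x), 85 mm wide, 40 mm high, fixed; origin at the centre of its underside; along +x the keys white, yellow, green, red stand in a row on its top
- key_white (a joint): travel of the white key on the lamp's grey control box: 0 up, 0.006 m fully down; needs 1.5 N to start and 5 N to go fully down, springs back up
- key_white_top (a point): centre of the top of the white key, a round button 24 mm across, 18 mm above the box's top and 58 mm above the table; the four keys stand 50 mm apart in a row: white, yellow, green, red
- key_yellow (a joint): travel of the yellow key on the lamp's grey control box: 0 up, 0.006 m fully down; needs 1.5 N to start and 5 N to go fully down, springs back up
- key_yellow_top (a point): centre of the top of the yellow key, a round button 24 mm across, 18 mm above the box's top and 58 mm above the table; the four keys stand 50 mm apart in a row: white, yellow, green, red
- key_green (a joint): travel of the green key on the lamp's grey control box: 0 up, 0.006 m fully down; needs 1.5 N to start and 5 N to go fully down, springs back up
- key_green_top (a point): centre of the top of the green key, a round button 24 mm across, 18 mm above the box's top and 58 mm above the table; the four keys stand 50 mm apart in a row: white, yellow, green, red
- key_red (a joint): travel of the red key on the lamp's grey control box: 0 up, 0.006 m fully down; needs 1.5 N to start and 5 N to go fully down, springs back up
- key_red_top (a point): centre of the top of the red key, a round button 24 mm across, 18 mm above the box's top and 58 mm above the table; the four keys stand 50 mm apart in a row: white, yellow, green, red
- tin: a bare aluminium tin, 48 mm across, 50 mm high, standing between the cradles and the control box; to be left alone. Origin at the centre of its underside
- dropper: an amber dropper bottle, 34 mm across, 75 mm high, near the tin; to be left alone. Origin at the centre of its underside
- tub_pale: an open tub of pale wing pieces, 130 x 100 x 50 mm, to the right of the cradles; to be left alone. Origin at the centre of its underside

How it is judged:
By the outcome, as a careful person would: the job done as asked, in the order asked, and still so for the second after the job is handed in, with the robot touching nothing.
Of block_blue, block_orange, block_green, block_pink only 3 to 4 are there at a start; the rules pass over those that are not, and their reading is None.
At some moment in a run one of block_blue, block_orange, block_green, block_pink may be knocked a few centimetres aside while the robot is not near it.
Once in a run the grip may slacken for a moment while it holds something.
It also fails if it takes over 210 s, if anything falls off the work surface, if the arm or the gripper's body presses on something with over 40 N, if the wrist force passes 120 N, or if a joint passes its speed limit or range.

## Working session

There is one attempt and no reset: what is moved stays moved. The work goes in short steps, Python scripts to look and compute and a shell command to move; the robot and the scene stay as the last step left them, time stands still between calls to the robot, and variables do not carry over. Pictures are saved under pics/ and viewed, at most 14 in all, crops included, and the job is handed in when it is done.

```bash
ls; mkdir -p pics; cat > h.py <<'E'
import numpy as np, cv2
from scipy.spatial.transform import Rotation as Ro
from bench import monitor, optics, r
def K(m):
    f=240/np.tan(np.radians(m["vertical_fov"])/2); return f,m["cx"],m["cy"]
def pose(name):
    """returns Rcw, c : world = Rcw@cam + c"""
    m=optics.camera_model(name)
    if name=="wrist":
        o=monitor.get_obs(); T=np.eye(4); T[:3,:3]=Ro.from_rotvec(o["orientation"]).as_matrix(); T[:3,3]=o["tcp_pos"]
        T=T@np.array(m["hand_eye"]); return T[:3,:3],T[:3,3],K(m)
    R=np.array(m["R"]); return R.T,-R.T@np.array(m["t"]),K(m)
def grab(name):
    p=pose(name); im,d=optics.grab_frame(name); return im,d,p
def plane(p,u,v,z):
    R,c,(f,cx,cy)=p
    ray=np.stack([(np.asarray(u)-cx)/f,(np.asarray(v)-cy)/f,np.ones(np.shape(u))],-1)@R.T
    return c+ray*((z-c[2])/ray[...,2])[...,None]
def cloud(d,p):
    R,c,(f,cx,cy)=p
    v,u=np.mgrid[:480,:640]
    X=np.stack([(u-cx)/f*d,(v-cy)/f*d,d],-1)@R.T+c
    return X
def save(n,im): cv2.imwrite("pics/"+n,im[:,:,::-1])
E
python3 - <<'E'
from h import *
o=monitor.get_obs(); print({k:np.round(v,3).tolist() for k,v in o.items()})
for n in ("scene","side","wrist"):
    m=optics.camera_model(n); print(n,m)
    im,d,p=grab(n); save(n+"0.png",im); np.savez("/tmp/"+n+"0.npz",im=im,d=d,R=p[0],c=p[1],k=p[2])
    print((d>0).mean(), p[1])
E
```

```text
pics
{'clock': 0.0, 'joints': [-1.219, 0.478, 0.022, 1.556, -0.011, 1.109, -0.083], 'qvel': [0.001, 0.001, 0.0, 0.001, 0.0, 0.001, -0.0], 'tau': [-0.0, -59.644, 1.608, -28.12, 0.012, 0.009, 0.0], 'tcp_pos': [0.299, 0.604, 0.23], 'orientation': [-0.716, -3.059, 0.003], 'contact_force': [0.08, -0.153, -0.674], 'moment': [0.044, -0.024, 0.004], 'gripper_force': 0.0, 'grip_width': 0.086}
scene {'vertical_fov': 54.88465728200573, 'cx': 319.8121632402963, 'cy': 243.46231463484528, 'R': array([[ 0.61437073,  0.78891323, -0.01282649],
       [ 0.63345762, -0.50287023, -0.58809266],
       [-0.47040414,  0.35318188, -0.80869184]]), 't': array([-0.29684904, -0.29990263,  1.23151185])}
0.9958528645833333 [ 0.95165924 -0.35157164  0.81573552]
side {'vertical_fov': 55.60017210370777, 'cx': 321.4019381686709, 'cy': 238.71458183868955, 'R': array([[-0.98235001, -0.18632602,  0.01646406],
       [-0.15822754,  0.78080222, -0.60441041],
       [ 0.09976222, -0.59634764, -0.79650298]]), 't': array([0.51074907, 0.12946342, 0.83190839])}
0.996025390625 [0.43922601 0.49018713 0.73245755]
wrist {'vertical_fov': 69.87467722866865, 'cx': 316.4183502874386, 'cy': 242.28366568290252, 'hand_eye': array([[ 3.98945146e-05, -9.61542646e-01, -2.74655672e-01,
         6.84852608e-02],
       [ 9.99999951e-01,  1.23302060e-04, -2.86415626e-04,
         2.14482369e-04],
       [ 3.09266449e-04, -2.74655647e-01,  9.61542604e-01,
        -1.43404315e-01],
       [ 0.00000000e+00,  0.00000000e+00,  0.00000000e+00,
         1.00000000e+00]])}
0.9959798177083333 [0.23810362 0.6352168  0.37381537]
```

View pics/scene0.png

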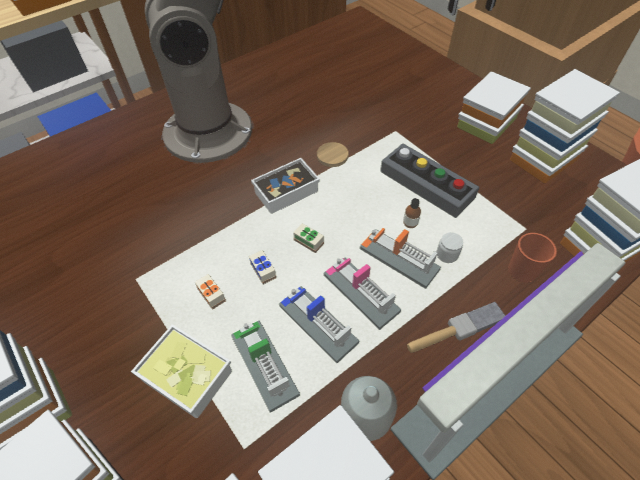

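View pics/side0.png

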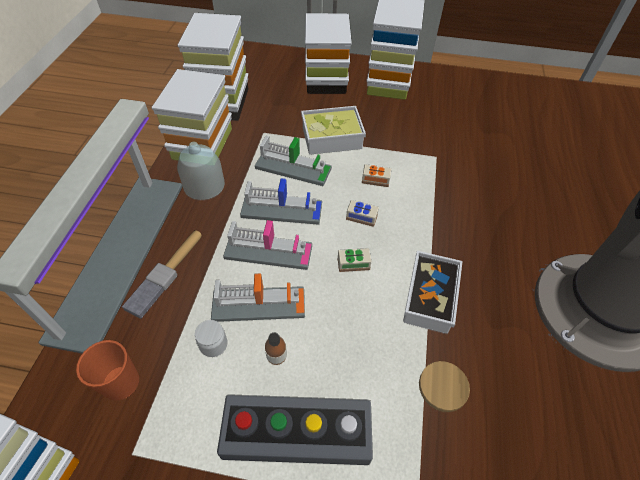

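The two views show a workspace with three blocks: orange at scene (210,290), blue at (262,265) and green at (309,237). There is no pink block. The four cradles have their coloured stops towards the robot and their jaws facing away. The panel is at the right.

```bash
cat > meas.py <<'E'
from h import *
HUE={"blue":(108,128),"orange":(3,17),"green":(55,85),"pink":(155,176)}
def cmask(im,c):
    h=cv2.cvtColor(im,cv2.COLOR_RGB2HSV); a,b=HUE[c]
    return (h[...,0]>=a)&(h[...,0]<=b)&(h[...,1]>130)&(h[...,2]>60)
def load(n):
    z=np.load(f"/tmp/{n}0.npz"); return z["im"],z["d"],(z["R"],z["c"],tuple(z["k"]))
if __name__=="__main__":
  for n in ("scene","side"):
    im,d,p=load(n); X=cloud(d,p)
    ok=(X[...,0]>.3)&(X[...,0]<1.0)&(abs(X[...,1])<.6)&(d>0)
    t=ok&(abs(X[...,2])<.004); print(n,"table z",np.median(X[...,2][t]),X[...,2][t].std())
    for c in HUE:
        m=(cmask(im,c)&ok&(X[...,2]>.015)&(X[...,2]<.1)).astype(np.uint8)
        m=cv2.morphologyEx(m,cv2.MORPH_CLOSE,np.ones((3,3)))
        k,l,s,ce=cv2.connectedComponentsWithStats(m)
        for i in range(1,k):
            if s[i,4]>=12:
                q=X[l==i]; print(c,s[i,4],np.round(ce[i]),"mean",np.round(q.mean(0),3),"min",np.round(q.min(0),3),"max",np.round(q.max(0),3))
E
python3 meas.py
cat > top.py <<'E'
from meas import *
# top-down raster 1 mm: x .35...95 rows, y .5..-.5 cols
H=np.full((600,1000),-1.);C=np.zeros((600,1000,3),np.uint8)
for n in ("scene","side"):
    im,d,p=load(n)
    im2=cv2.resize(im,None,fx=3,fy=3);d2=cv2.resize(d,None,fx=3,fy=3,interpolation=cv2.INTER_NEAREST)
    R,c,(f,cx,cy)=p; v,u=np.mgrid[:1440,:1920]; u=(u-1)/3;v=(v-1)/3
    X=np.stack([(u-cx)/f*d2,(v-cy)/f*d2,d2],-1)@R.T+c
    i=np.round((X[...,0]-.35)*1000).astype(int); j=np.round((.5-X[...,1])*1000).astype(int)
    ok=(i>=0)&(i<600)&(j>=0)&(j<1000)&(X[...,2]<.12)&(d2>0)
    i,j,z,col=i[ok],j[ok],X[...,2][ok],im2[ok]
    o=np.argsort(z); i,j,z,col=i[o],j[o],z[o],col[o]
    Hn=np.full_like(H,-1);Cn=C*0;Hn[i,j]=z;Cn[i,j]=col
    u=Hn>H+.003 if n=="side" else Hn>-1
    H[u]=Hn[u];C[u]=Cn[u]
np.savez("/tmp/top.npz",H=H,C=C)
save("top.png",cv2.resize(C,(800,480)))
E
python3 top.py
```

```text
scene table z 0.000555709024696871 0.0014367000926059365
blue 135 [262. 263.] mean [ 0.465 -0.133  0.037] min [ 0.443 -0.352  0.027] max [ 0.952 -0.118  0.816]
blue 54 [296. 295.] mean [ 0.57  -0.125  0.043] min [ 0.555 -0.14   0.012] max [ 0.576 -0.105  0.049]
blue 101 [315. 303.] mean [ 0.623 -0.118  0.08 ] min [ 0.616 -0.135  0.076] max [ 0.63  -0.101  0.083]
orange 363 [483. 116.] mean [0.46  0.532 0.069] min [ 0.402 -0.352  0.054] max [0.952 0.598 0.816]
orange 238 [533. 167.] mean [0.629 0.53  0.025] min [ 0.569 -0.352  0.014] max [0.952 0.596 0.816]
orange 50 [295. 179.] mean [0.32  0.056 0.041] min [0.303 0.045 0.037] max [0.334 0.069 0.043]
orange 21 [286. 183.] mean [0.319 0.031 0.041] min [0.311 0.024 0.039] max [0.329 0.038 0.043]
orange 38 [379. 234.] mean [0.571 0.085 0.066] min [ 0.556 -0.352  0.042] max [0.952 0.115 0.816]
orange 113 [400. 239.] mean [0.612 0.104 0.075] min [0.602 0.09  0.039] max [0.619 0.126 0.083]
orange 474 [541. 249.] mean [0.799 0.305 0.072] min [ 0.758 -0.352  0.017] max [0.952 0.326 0.816]
orange 98 [570. 245.] mean [0.82  0.405 0.022] min [0.
[... 2279 characters left out ...]
-0.214  0.049]
green 79 [349. 256.] mean [ 0.468 -0.006  0.031] min [ 0.46  -0.02   0.028] max [0.477 0.008 0.034]
green 53 [359. 255.] mean [ 0.45  -0.011  0.031] min [ 0.444 -0.023  0.029] max [0.457 0.    0.034]
green 225 [278. 421.] mean [0.522 0.319 0.062] min [0.511 0.307 0.055] max [0.534 0.329 0.066]
pink 226 [268. 234.] mean [0.619 0.004 0.071] min [ 0.439 -0.023  0.037] max [0.628 0.49  0.732]
pink 54 [295. 244.] mean [ 0.571 -0.003  0.046] min [ 0.568 -0.022  0.038] max [0.574 0.012 0.049]
pink 14 [309. 248.] mean [ 0.55  -0.02   0.014] min [ 0.546 -0.03   0.012] max [ 0.553 -0.014  0.016]
pink 18 [305. 260.] mean [0.55  0.009 0.014] min [0.545 0.003 0.011] max [0.558 0.017 0.017]
```

View pics/top.png

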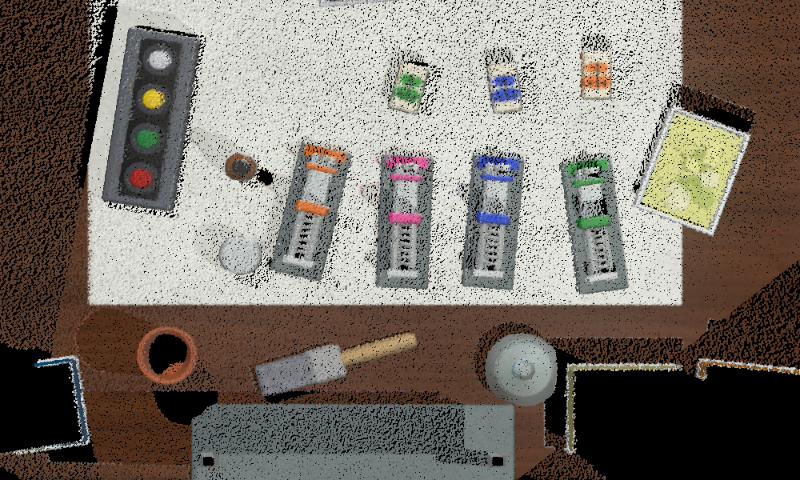

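The top view is clear: the block centres are near (405,85), (503,85) and (596,73), and the cradles, panel keys, tin and bottle are all well resolved. Next I'll fit their poses.

```bash
cat > fit.py <<'E'
from meas import *
def rect(P):
    (a,b),(w,h),t=cv2.minAreaRect((P*1000).astype(np.float32))
    if w<h: w,h,t=h,w,t+90
    t=(t+90)%180-90
    return np.round([a,b,w,h,t],1)
for n in ("scene","side"):
    im,d,p=load(n); X=cloud(d,p); Z=X[...,2]; print(n)
    def near(c,rad): return (np.hypot(X[...,0]-c[0],X[...,1]-c[1])<rad)&(d>0)
    def big(m):
        k,l,s,_=cv2.connectedComponentsWithStats(m.astype(np.uint8)); return l==1+np.argmax(s[1:,4])
    for c,q in dict(blue=(.46,-.127),orange=(.444,-.245),green=(.459,-.007)).items():
        m=big(near(q,.05)&(Z>.024)&(Z<.04)); print(" block",c,rect(X[m][:,:2]),"z",np.median(Z[m]).round(4))
    for c,q in dict(blue=(.62,-.118),orange=(.61,.11),green=(.625,-.24),pink=(.62,-.008)).items():
        j=big(near(q,.06)&(Z>.074)&(Z<.09)); s=cmask(im,c)
        f=big(near((q[0]+.01,q[1]),.1)&(Z>.008)&(Z<.0165))
        st=big(near((q[0]-.05,q[1]),.04)&(Z>.0415)&(Z<.052)&(X[...,0]<q[0]-.025))
        print(" cradle",c,"jaw",rect(X[j][:,:2]),"stop",rect(X[st][:,:2]),"foot",rect(X[f][:,:2]))
    h=cv2.cvtColor(im,cv2.COLOR_RGB2HSV)
    for c,q in dict(white=(.42,.30),yellow=(.472,.31),green=(.522,.317),red=(.572,.325)).items():
        m=big(near(q,.025)&(Z>.052)&(Z<.07)); print(" key",c,rect(X[m][:,:2]),"z",np.median(Z[m]).round(4))
    m=near((.497,.315),.14)&(Z>.034)&(Z<.046); print(" panel",rect(X[big(m)][:,:2]))
E
python3 fit.py
```

```text
scene
 block blue [ 458.8 -132.6   60.7   32.6   -8.5] z 0.0304
 block orange [ 4.432e+02 -2.469e+02  6.170e+01  3.240e+01  2.000e-01] z 0.0303
 block green [459.6 -12.9  59.4  34.5  13.3] z 0.03
 cradle blue jaw [ 622.6 -118.4   35.4   13.2  -86.9] stop [ 571.  -122.6   35.2    7.8  -84.1] foot [ 627.3 -118.8  164.5   59.9    6.2]
 cradle orange jaw [609.2 107.8  36.8  12.9 -76.1] stop [559.8  96.8  36.7   7.2 -77.9] foot [614.  108.2 165.7  61.   15.5]
 cradle green jaw [ 626.9 -244.3   35.8   13.5   83.8] stop [ 576.4 -237.4   35.6    7.2   79.8] foot [ 630.9 -244.7  166.7   60.3   -7.9]
 cradle pink jaw [622.1  -8.   35.4  12.4 -88.7] stop [570.8 -10.1  34.9   7.1 -87.9] foot [626.6  -7.4 164.7  61.6   2.6]
 key white [425.8 295.7  35.4  30.4  42. ] z 0.0583
 key yellow [475.6 303.8  32.9  32.3  40.9] z 0.0593
 key green [521.2 316.2  33.8  32.9 -20. ] z 0.0601
 key red [572.7 319.7  37.5  35.2 -64.9] z 0.0593
 panel [497.7 309.4 220.7  89.5   8.8]
side
 block blue [ 459.4 -128.3   59.8   34.6   -6.9] z 0.0305
 block orange [ 443.3 -243.3   60.    36.    -0.5] z 0.0304
 block green [459.2  -8.8  60.4  34.1  16.2] z 0.0306
 cradle blue jaw [ 622.7 -114.1   37.7   12.3  -83.2] stop [ 572.  -119.1   36.6    5.9  -85.2] foot [ 627.3 -111.9  165.4   59.2    6.1]
 cradle orange jaw [609.6 112.6  36.4  11.7 -76.7] stop [560.   99.9  35.2   5.3 -76.8] foot [614.  114.9 165.4  61.   15.2]
 cradle green jaw [ 627.2 -239.8   36.6   12.    82.3] stop [ 576.9 -232.6   37.5    6.3   84.6] foot [ 632.  -239.9  165.5   60.9   -7.7]
 cradle pink jaw [622.2  -4.4  38.2  12.4 -85. ] stop [571.4  -5.   34.8   6.1 -86.9] foot [627.3  -3.4 165.7  61.9   2.9]
 key white [424.9 301.9  37.7  37.4  88.2] z 0.0548
 key yellow [474.  310.   38.1  38.1  -7.9] z 0.0546
 key green [523.  318.4  38.4  38.   19.8] z 0.0543
 key red [572.4 326.2  38.1  37.8  69.5] z 0.0546
 panel [498.7 313.6 220.4  86.2   9.1]
```

```bash
cat > go.py <<'E'
from h import *
import sys
# usage: go.py x y z psi(deg): turn first, then shift (tool axes after the turn), cm
def Rt(psi):
    c,s=np.cos(np.radians(psi)),np.sin(np.radians(psi))
    return np.array([[-c,-s,0],[-s,c,0],[0,0,-1.]])   # cols: x_t=(-c,-s), y_t=(-s,c), z_t=-z
if __name__=="__main__":
    x,y,z,psi=map(float,sys.argv[1:5]); o=monitor.get_obs()
    R=Ro.from_rotvec(o["orientation"]).as_matrix(); T=Rt(psi)
    print("clock",o["clock"],"tcp",np.round(o["tcp_pos"],4),"psi",np.degrees(np.arctan2(-R[1,0],-R[0,0])).round(2),"F",np.round(o["contact_force"],2),"w",round(o["grip_width"],4))
    print("turn",np.round(Ro.from_matrix(R.T@T).as_rotvec(),3),"shift cm",np.round(100*T.T@(np.array([x,y,z])-o["tcp_pos"]),2))
E
python3 go.py .46 -.13 .26 -7.7
```

```text
clock 0.15 tcp [0.2993 0.6045 0.2306] psi -26.34 F [-0.09 -0.24 -0.93] w 0.0855
turn [-0.001 -0.    -0.325] shift cm [-25.76 -70.64  -2.94]
```

```bash
python3 -m crank '[[[0,0,-1],[0,0,-0.11]],[[0,0,-1],[0,0,-0.11]],[[0,0,-1],[0,0,-0.105]],[[-1.7,-4.65,0],[0,0,0]],[[-1.7,-4.65,0],[0,0,0]]]'
for i in 1 2; do python3 -m crank '[[[-1.7,-4.65,0],[0,0,0]],[[-1.7,-4.65,0],[0,0,0]],[[-1.7,-4.65,0],[0,0,0]],[[-1.7,-4.65,0],[0,0,0]],[[-1.7,-4.65,0],[0,0,0]]]' ; done; python3 -m crank '[[[-1.7,-4.65,0],[0,0,0]],[[-1.7,-4.65,0],[0,0,0]],[[-1.7,-4.65,0],[0,0,0]],[[0,0,0],[0,0,0]]]' 6 60
cat > look.py <<'E'
from meas import *
from fit2 import *
E
cat > fit2.py <<'E'
from meas import *
def rect(P):
    (a,b),(w,h),t=cv2.minAreaRect((P*1000).astype(np.float32))
    if w<h: w,h,t=h,w,t+90
    return np.round([a,b,w,h,(t+90)%180-90],1)
def big(m):
    k,l,s,_=cv2.connectedComponentsWithStats(m.astype(np.uint8)); return l==1+np.argmax(s[1:,4]) if k>1 else m
BLK=dict(blue=(.459,-.130),orange=(.443,-.245),green=(.459,-.011))
SEAT=dict(blue=(.605,-.118,6.15),orange=(.592,.1055,15.3),green=(.609,-.239,-7.8))
def blocks(X,im,d,names=BLK):
    Z=X[...,2]
    for c in names:
        s=cmask(im,c)&(d>0)&(Z>.022)&(Z<.045)&(X[...,0]<.55)&(X[...,0]>.38)&(abs(X[...,1])<.4)
        if s.sum()<40: print(" no",c); continue
        q=np.median(X[s][:,:2],0)
        m=big((np.hypot(X[...,0]-q[0],X[...,1]-q[1])<.05)&(d>0)&(Z>.024)&(Z<.04))
        print(" block",c,rect(X[m][:,:2]),"z",np.median(Z[m]).round(4))
def cradle(X,d,c):
    x,y,t=SEAT[c]; Z=X[...,2]; u=np.radians(t)
    dx,dy=X[...,0]-x,X[...,1]-y; a=dx*np.cos(u)+dy*np.sin(u); b=-dx*np.sin(u)+dy*np.cos(u)
    inn=(d>0)&(abs(b)<.045)
    for n,m in dict(jaw=inn&(Z>.07)&(Z<.09)&(a>0)&(a<.07),stop=inn&(Z>.0415)&(Z<.052)&(a<-.02)&(a>-.06),foot=inn&(Z>.007)&(Z<.0165)&(a>-.075)&(a<.12)).items():
        m=big(m)
        if m.sum()>30: print(" ",c,n,rect(X[m][:,:2]),"along",np.round(1000*np.percentile(a[m],[1,99]),1),"across",np.round(1000*np.percentile(b[m],[1,99]),1))
E
cat > look.py <<'E'
from fit2 import *
import sys
n=sys.argv[1]; im,d,p=grab("wrist"); X=cloud(d,p); save(n+".png",im); np.savez("/tmp/"+n+".npz",X=X,im=im,d=d)
blocks(X,im,d)
for c in SEAT: cradle(X,d,c)
E
python3 look.py w1; python3 go.py .459 -.13 .15 -7.7
```

```text
clock: 0.65
tcp_pos: [0.3202, 0.5079, 0.2608]
orientation: [-0.207, -3.134, -0.0]
contact_force: [1.7, -0.7, -0.0]
grip_width: 0.0856
gripper_force: 0.0
clock: 1.15
tcp_pos: [0.3737, 0.2642, 0.2613]
orientation: [0.212, 3.134, 0.0]
contact_force: [1.4, -0.1, 0.5]
grip_width: 0.0854
gripper_force: 0.0
clock: 1.65
tcp_pos: [0.4266, 0.0225, 0.2614]
orientation: [0.211, 3.134, 0.001]
contact_force: [1.2, 0.8, -0.6]
grip_width: 0.0854
gripper_force: 0.0
clock: 2.05
tcp_pos: [0.4585, -0.1275, 0.2617]
orientation: [0.227, 3.132, -0.004]
contact_force: [0.2, -0.3, -0.2]
grip_width: 0.0599
gripper_force: 0.0
 block blue [ 459.2 -130.2   59.7   31.6   -8.1] z 0.0309
 block orange [ 4.431e+02 -2.442e+02  6.010e+01  3.250e+01 -1.000e-01] z 0.0309
 block green [459.2 -10.   60.8  32.7  15.6] z 0.0308
  blue jaw [ 622.6 -115.7   36.    13.   -84.7] along [11.4 23.8] across [-16.9  18. ]
  blue stop [ 572.4 -120.2   35.7    7.3  -84.8] along [-36.2 -29.5] across [-15.9  18.9]
  blue foot [ 626.8 -115.3  165.6   60.1    5.2] along [-59.8 101.9] across [-29.4  30.5]
  orange jaw [609.3 110.9  36.1  13.  -76.6] along [12. 24.] across [-17.1  17.8]
  orange stop [560.5  98.9  36.2   6.8 -76.3] along [-35.8 -28.8] across [-15.7  19.6]
  orange foot [613.4 111.5 164.7  60.1  13.4] along [-59.2  92.1] across [-29.7  30.6]
  green jaw [ 627.1 -234.8   22.8   12.8   77. ] along [12.  23.3] across [-3.8 17.6]
  green stop [ 578.6 -220.9    7.8    6.3   78.1] along [-35.8 -29.4] across [10.2 17.7]
  green foot [ 630.3 -242.1  162.6   59.8   -8. ] along [-59.2 101.4] across [-27.7  29.6]
clock 2.1 tcp [ 0.4583 -0.124   0.2613] psi -8.11 F [-1.08  1.79  0.29] w 0.06
turn [-0.001  0.    -0.007] shift cm [-0.15 -0.59 11.13]
```

View pics/w1.png

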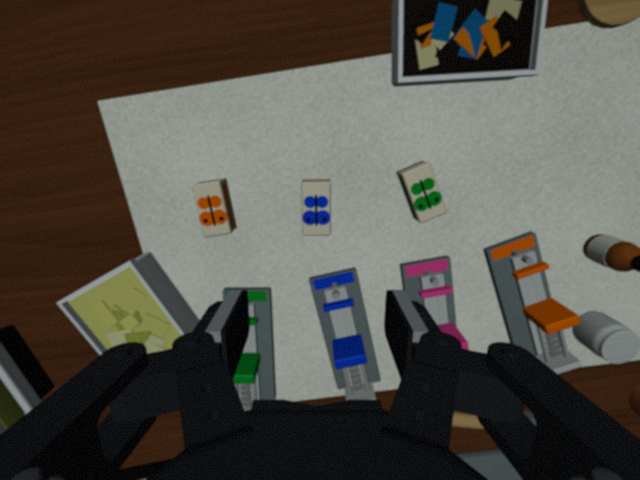

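The wrist view agrees with the mean of the other two cameras. The blue block at (316,207) is aligned with the tool, so I'll grasp it.

```bash
python3 -m crank '[[[-0.1,-0.6,4],[0,0,0]],[[0,0,4.5],[0,0,0]],[[0,0,4.5],[0,0,0]],[[0,0,4.5],[0,0,0]],[[0,0,0],[0,0,0]]]' ; python3 go.py .4592 -.1302 .004 -8
```

```text
clock: 2.6
tcp_pos: [0.4542, -0.1246, 0.0816]
orientation: [-0.208, -3.123, -0.001]
contact_force: [0.1, 0.4, 0.3]
grip_width: 0.0599
gripper_force: 0.0
clock 2.6 tcp [ 0.4542 -0.1246  0.0816] psi -7.62 F [0.07 0.39 0.34] w 0.0599
turn [-0.    -0.011  0.007] shift cm [-0.57 -0.49  7.76]
```

```bash
python3 -m crank '[[[0,0,0],[0,0,0]],[[0,0,0],[0,0,0]]]' >/dev/null; python3 go.py .4592 -.1302 .004 -8
```

```text
clock 2.8 tcp [ 0.4603 -0.1265  0.0884] psi -7.7 F [ 0.7  -0.02  0.52] w 0.0599
turn [0.001 0.004 0.005] shift cm [ 0.06 -0.38  8.44]
```

```bash
python3 -m crank '[[[0.05,-0.38,3],[0,0,0]],[[0,0,3],[0,0,0]],[[0,0,0],[0,0,0]],[[0,0,0],[0,0,0]],[[0,0,0],[0,0,0]]]' >/dev/null; python3 go.py .4592 -.1302 .004 -8
```

```text
clock 3.3 tcp [ 0.4593 -0.1305  0.0284] psi -7.72 F [-0.29  0.4   0.33] w 0.06
turn [0.    0.004 0.005] shift cm [0.02 0.02 2.44]
```

```bash
python3 -m crank '[[[0,0,1.4],[0,0,0]],[[0,0,1],[0,0,0]],[[0,0,0],[0,0,0]],[[0,0,0],[0,0,0]]]' |head -2; python3 -m crank '[[[0,0,0],[0,0,0]],[[0,0,0],[0,0,0]],[[0,0,0],[0,0,0]],[[0,0,0],[0,0,0]]]' 1 60;  python3 -m crank '[[[0,0,-3],[0,0,0]],[[0,0,-3],[0,0,0]],[[0,0,-2],[0,0,0]],[[0,0,0],[0,0,0]],[[0,0,0],[0,0,0]]]' ; python3 go.py .570 -.1215 .09 6
```

```text
clock: 3.7
tcp_pos: [0.4579, -0.1304, 0.0028]
clock: 4.1
tcp_pos: [0.4581, -0.1304, 0.0029]
orientation: [0.212, 3.134, 0.0]
contact_force: [-1.0, 0.4, 6.2]
grip_width: 0.031
gripper_force: 59.7
clock: 4.6
tcp_pos: [0.4578, -0.1301, 0.0824]
orientation: [0.211, 3.134, 0.0]
contact_force: [-0.1, -0.0, -1.0]
grip_width: 0.0305
gripper_force: 59.6
clock 4.6 tcp [ 0.4578 -0.1301  0.0824] psi -7.7 F [-0.14 -0.03 -1.02] w 0.0305
turn [ 0.     0.001 -0.239] shift cm [-11.25  -0.32  -0.76]
```

```bash
python3 -m crank '[[[0,0,0],[0,0,-0.12]],[[0,0,0],[0,0,-0.115]],[[-4,-0.1,0],[0,0,0]],[[-4,-0.1,0],[0,0,0]],[[-4,-0.1,0],[0,0,0]]]' ; python3 -m crank '[[[0,0,0],[0,0,0]],[[0,0,0],[0,0,0]],[[0,0,0],[0,0,0]]]' >/dev/null; python3 - <<'E'
from fit2 import *
im,d,p=grab("wrist"); save("w2.png",im)
X=cloud(d,p); cradle(X,d,"blue")
E
python3 go.py .5797 -.120 .0515 5.8
```

```text
clock: 5.1
tcp_pos: [0.5777, -0.121, 0.0807]
orientation: [0.157, -3.135, -0.001]
contact_force: [0.7, -0.4, -1.6]
grip_width: 0.0313
gripper_force: 59.5
  blue foot [ 571.1 -120.3   60.1   51.8  -84.9] along [-59.8 -13.4] across [-28.  31.]
clock 5.45 tcp [ 0.5754 -0.1217  0.0814] psi 5.68 F [0.71 0.14 0.06] w 0.0313
turn [ 0.001 -0.003 -0.002] shift cm [-0.44  0.12  2.99]
```

View pics/w2.png

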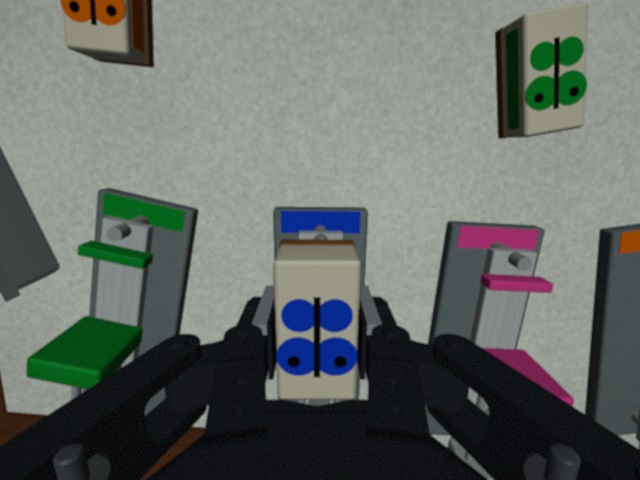

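The wrist view shows the blue block held straight at (316,310), over the blue cradle. Next I'll measure where it sits in the hand.

```bash
cat > held.py <<'E'
from fit2 import *
o=monitor.get_obs(); im,d,p=grab("wrist"); X=cloud(d,p)
T=(X-o["tcp_pos"])@Ro.from_rotvec(o["orientation"]).as_matrix()
m=big((d>0)&(abs(T[...,1])<.03)&(T[...,2]<-.018)&(T[...,2]>-.038)&(abs(T[...,0])<.05)&(im.max(-1)>95))
print("held rect x y L W yaw(tool,mm)",rect(T[m][:,:2]),"top z",np.percentile(T[m][:,2]*1000,[5,50,95]).round(1),"x",np.percentile(T[m][:,0]*1000,[1,99]).round(1),m.sum())
E
python3 held.py; python3 go.py .5797 -.120 .0515 5.8
```

```text
held rect x y L W yaw(tool,mm) [-1.  -0.5 60.2 31.9  0.1] top z [-28.8 -27.8 -25.8] x [-29.5  28.9] 11290
clock 5.5 tcp [ 0.5757 -0.1217  0.0817] psi 5.68 F [ 0.16 -1.2  -0.82] w 0.031
turn [ 0.    -0.002 -0.002] shift cm [-0.42  0.12  3.02]
```

```bash
python3 -m crank '[[[-0.4,0.18,1.5],[0,0,0]],[[0,0,1.55],[0,0,0]],[[0,0,0],[0,0,0]],[[0,0,0],[0,0,0]]]' - 80; python3 go.py .5797 -.1193 .0505 5.8;  python3 -m crank '[[[-0.8,0,0],[0,0,0]],[[-0.6,0,0],[0,0,0]],[[-0.6,0,0],[0,0,0]],[[0,0,0],[0,0,0]],[[0,0,0],[0,0,0]]]'; python3 held.py; python3 go.py .6052 -.1166 .0505 5.8
```

```text
clock: 5.9
tcp_pos: [0.5803, -0.119, 0.0508]
orientation: [0.157, -3.135, -0.0]
contact_force: [-0.5, -0.5, -0.5]
grip_width: 0.0306
gripper_force: 84.1
clock 5.9 tcp [ 0.5803 -0.119   0.0508] psi 5.74 F [-0.5  -0.49 -0.48] w 0.0306
turn [ 0.    -0.002 -0.001] shift cm [ 0.06 -0.02  0.03]
clock: 6.4
tcp_pos: [0.5984, -0.1176, 0.0512]
orientation: [0.155, -3.132, -0.001]
contact_force: [-8.4, -0.5, 3.1]
grip_width: 0.0303
gripper_force: 84.2
held rect x y L W yaw(tool,mm) [-1.6 -0.5 62.  34.3  0.1] top z [-28.7 -27.7 -25.6] x [-31.2  28.9] 11485
clock 6.45 tcp [ 0.5983 -0.1177  0.0512] psi 5.67 F [-7.56 -0.43  3.89] w 0.0308
turn [ 0.001 -0.006 -0.002] shift cm [-0.69  0.04  0.07]
```

```bash
python3 -m crank '[[[-0.4,0.02,0],[0,0,0]],[[-0.4,0.02,0],[0,0,0]],[[0,0,0],[0,0,0]],[[0,0,0],[0,0,0]]]'; python3 go.py .6052 -.1166 .0365 5.8;  python3 -m crank '[[[0,0,0.6],[0,0,0]],[[0,0,0.6],[0,0,0]],[[0,0,0],[0,0,0]],[[0,0,0],[0,0,0]]]'; python3 held.py; python3 go.py .6052 -.1166 .0365 5.8
```

```text
clock: 6.85
tcp_pos: [0.6054, -0.117, 0.0512]
orientation: [0.154, -3.131, -0.001]
contact_force: [-11.4, -1.8, 4.6]
grip_width: 0.0307
gripper_force: 84.4
clock 6.85 tcp [ 0.6054 -0.117   0.0512] psi 5.64 F [-11.36  -1.76   4.6 ] w 0.0307
turn [ 0.001 -0.007 -0.003] shift cm [0.02 0.04 1.47]
clock: 7.25
tcp_pos: [0.6045, -0.1168, 0.0384]
orientation: [0.154, -3.129, -0.001]
contact_force: [-10.6, -1.3, 1.1]
grip_width: 0.0308
gripper_force: 84.0
held rect x y L W yaw(tool,mm) [-1.4 -0.7 61.5 34.2  0.2] top z [-28.7 -27.7 -25.5] x [-30.9  29. ] 11477
clock 7.3 tcp [ 0.6045 -0.1168  0.0385] psi 5.64 F [-10.64  -1.95   0.62] w 0.0308
turn [ 0.001 -0.009 -0.003] shift cm [-0.07  0.02  0.2 ]
```

```bash
for i in 1; do python3 -m crank '[[[-0.05,0,0.15],[0,0,0]],[[0,0,0],[0,0,0]],[[0,0,0],[0,0,0]]]'|sed -n 2,4p; python3 -m crank '[[[0,0,0.1],[0,0,0]],[[0,0,0],[0,0,0]],[[0,0,0],[0,0,0]]]'|sed -n 2,4p;done
```

```text
tcp_pos: [0.6055, -0.1167, 0.0374]
orientation: [0.154, -3.13, -0.001]
contact_force: [-11.2, -2.1, 3.1]
tcp_pos: [0.6056, -0.1168, 0.037]
orientation: [0.154, -3.13, -0.001]
contact_force: [-12.3, -1.7, 8.0]
```

```bash
python3 -m crank '[[[0,0,0],[0,0,0]],[[0,0,0],[0,0,0]],[[0,0,0],[0,0,0]],[[0,0,0],[0,0,0]]]' 4.5; python3 - <<'E'
from fit2 import *
im,d,p=grab("wrist"); save("w3.png",im)
E
python3 held.py; python3 go.py .6040 -.1169 .037 5.8
```

```text
clock: 8.3
tcp_pos: [0.6102, -0.1156, 0.0375]
orientation: [-0.158, 3.137, -0.0]
contact_force: [-0.1, -0.4, 0.1]
grip_width: 0.0449
gripper_force: 0.0
held rect x y L W yaw(tool,mm) [ 4.3 -1.3 62.  34.7  0.3] top z [-30.6 -27.4 -25.7] x [-25.7  35. ] 13060
clock 8.4 tcp [ 0.6098 -0.1157  0.0374] psi 5.76 F [ 0.72 -0.03  0.72] w 0.0449
turn [-0.     0.    -0.001] shift cm [ 0.59 -0.06  0.04]
```

View pics/w3.png

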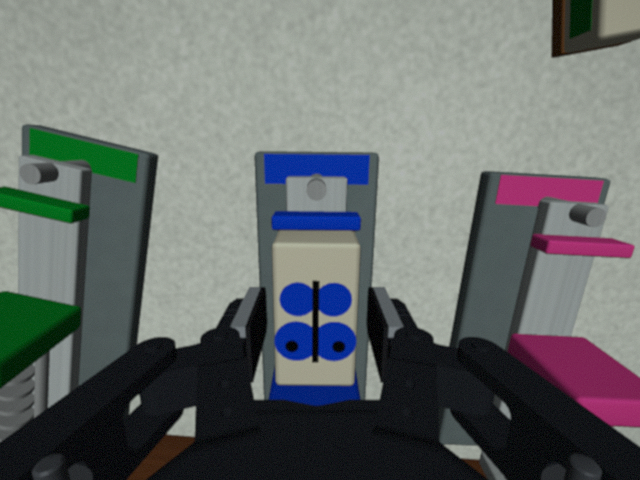

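The blue block is seated flat against its stop (face at row 225), with the jaw closed on it. Now I'll re-grip and tug.

```bash
python3 -m crank '[[[0.45,-0.08,0],[0,0,0]],[[0,0,-0.05],[0,0,0]],[[0,0,0],[0,0,0]],[[0,0,0],[0,0,0]]]'|sed -n 2,4p; python3 -m crank '[[[0,0,0],[0,0,0]],[[0,0,0],[0,0,0]],[[0,0,0],[0,0,0]],[[0,0,0],[0,0,0]],[[0,0,0],[0,0,0]]]' 1 50; python3 -m crank '[[[0,0,-0.2],[0,0,0]],[[0,0,-0.1],[0,0,0]],[[0,0,0],[0,0,0]],[[0,0,0],[0,0,0]]]'
```

```text
tcp_pos: [0.6051, -0.1171, 0.0378]
orientation: [-0.157, 3.138, 0.0]
contact_force: [0.1, -0.2, 0.5]
clock: 9.3
tcp_pos: [0.6051, -0.1168, 0.038]
orientation: [-0.157, 3.138, 0.001]
contact_force: [-0.8, 2.2, 5.4]
grip_width: 0.031
gripper_force: 49.6
clock: 9.7
tcp_pos: [0.6051, -0.1168, 0.0404]
orientation: [0.158, -3.137, -0.0]
contact_force: [2.3, 2.5, -5.2]
grip_width: 0.031
gripper_force: 49.8
```

```bash
python3 -m crank '[[[0,0,-0.12],[0,0,0]],[[0,0,0],[0,0,0]],[[0,0,0],[0,0,0]]]';python3 -m crank '[[[0,0,-0.1],[0,0,0]],[[0,0,0],[0,0,0]],[[0,0,0],[0,0,0]]]'
```

```text
clock: 10.0
tcp_pos: [0.6051, -0.1167, 0.0419]
orientation: [0.158, -3.138, -0.001]
contact_force: [1.8, 2.2, -6.6]
grip_width: 0.031
gripper_force: 49.9
clock: 10.3
tcp_pos: [0.6051, -0.1168, 0.0429]
orientation: [0.158, -3.138, -0.001]
contact_force: [2.2, 3.5, -7.8]
grip_width: 0.0308
gripper_force: 50.0
```

```bash
python3 -m crank '[[[0,0,0.25],[0,0,0]],[[0,0,0.2],[0,0,0]],[[0,0,0.05],[0,0,0]],[[0,0,0],[0,0,0]],[[0,0,0],[0,0,0]]]';python3 -m crank '[[[0,0,0],[0,0,0]],[[0,0,0],[0,0,0]],[[0,0,0],[0,0,0]],[[0,0,-0.5],[0,0,0]],[[0,0,-4],[0,0,0]]]' 5; python3 -m crank '[[[0,0,-4],[0,0,0]],[[0,0,-4],[0,0,0]],[[0,0,-4],[0,0,0]],[[0,0,0],[0,0,0]],[[0,0,0],[0,0,0]]]' 6; python3 look.py w4; python3 go.py .443 -.245 .17 0
```

```text
clock: 10.8
tcp_pos: [0.6051, -0.1168, 0.0381]
orientation: [-0.158, 3.138, 0.001]
contact_force: [1.7, 5.3, -2.2]
grip_width: 0.0314
gripper_force: 50.5
clock: 11.3
tcp_pos: [0.6017, -0.1167, 0.0798]
orientation: [0.157, -3.129, -0.001]
contact_force: [0.8, -0.1, 0.1]
grip_width: 0.0501
gripper_force: 0.0
clock: 11.8
tcp_pos: [0.6055, -0.1175, 0.2043]
orientation: [-0.157, 3.135, -0.0]
contact_force: [0.2, 0.3, -1.0]
grip_width: 0.0602
gripper_force: 0.0
 no blue
 block orange [ 4.544e+02 -2.440e+02  3.790e+01  3.280e+01 -1.000e-01] z 0.0309
 block green [459.2 -10.4  60.4  32.5  15.1] z 0.0309
  blue jaw [ 640.6 -113.9   35.5   12.8  -84.2] along [29.8 41.8] across [-17.3  17.7]
  blue stop [ 572.4 -120.    35.     7.3  -83.1] along [-35.9 -29.5] across [-15.9  18.9]
  blue foot [ 627.4 -115.1  164.4   60.1    5.3] along [-59.4 101.7] across [-29.4  30.6]
  orange jaw [609.8 111.   36.9  12.7 -76.4] along [12.4 24.2] across [-17.3  17.6]
  orange stop [560.5  99.2  36.7   6.3 -76.5] along [-35.3 -28.9] across [-16.   19.7]
  orange foot [614.3 112.1 164.7  60.9  13.9] along [-58.7 102.7] across [-30.3  29.3]
  green jaw [ 627.3 -241.9   36.7   12.4   82.2] along [12.5 24.2] across [-17.4  17.8]
  green stop [ 577.1 -234.5   35.9    6.2   81.8] along [-35.2 -29.2] across [-17.7  17.8]
  green foot [ 631.9 -242.5  164.7   60.6   -8. ] along [-58.8 102.4] across [-28.2  29.8]
clock 11.85 tcp [ 0.6046 -0.1172  0.2029] psi 5.74 F [-0.2   0.45  0.01] w 0.0596
turn [ 0.  -0.   0.1] shift cm [ 16.16 -12.78   3.29]
```

```bash
python3 -m crank '[[[0,0,0],[0,0,0.1]],[[3.9,-3.1,0],[0,0,0]],[[3.9,-3.1,0],[0,0,0]],[[3.9,-3.1,0],[0,0,0]],[[3.9,-3.1,0],[0,0,0]]]' >/dev/null; python3 -m crank '[[[0.5,-0.3,3],[0,0,0]],[[0,0,4],[0,0,0]],[[0,0,0],[0,0,0]],[[0,0,0],[0,0,0]],[[0,0,0],[0,0,0]]]' >/dev/null; python3 look.py w5|head -3; python3 go.py .443 -.2443 .005 0
```

```text
no blue
 block orange [ 4.431e+02 -2.446e+02  6.030e+01  3.210e+01  3.000e-01] z 0.0309
 block green [459.2 -12.   60.8  31.2  14.2] z 0.0307
clock 12.9 tcp [ 0.4453 -0.2444  0.1343] psi 0.05 F [-0.39  0.66  0.14] w 0.06
turn [-0.001  0.002  0.001] shift cm [2.300e-01 1.000e-02 1.293e+01]
```

```bash
python3 -m crank '[[[0.23,0,3.5],[0,0,0]],[[0,0,3.5],[0,0,0]],[[0,0,3],[0,0,0]],[[0,0,0],[0,0,0]],[[0,0,0],[0,0,0]]]' >/dev/null;python3 -m crank '[[[0,0,1.9],[0,0,0]],[[0,0,1],[0,0,0]],[[0,0,0],[0,0,0]],[[0,0,0],[0,0,0]],[[0,0,0],[0,0,0]]]'; python3 -m crank '[[[0,0,0],[0,0,0]],[[0,0,0],[0,0,0]],[[0,0,0],[0,0,0]],[[0,0,0],[0,0,0]],[[0,0,0],[0,0,0]]]' 1 70;  python3 -m crank '[[[0,0,-3],[0,0,0]],[[0,0,-3],[0,0,0]],[[0,0,-3],[0,0,0]],[[0,0,0],[0,0,0]],[[0,0,0],[0,0,0]]]' ; python3 held.py; python3 go.py .567 .099 .1 15.2
```

```text
clock: 13.9
tcp_pos: [0.4424, -0.2444, 0.0049]
orientation: [-0.0, 3.14, -0.001]
contact_force: [0.3, 0.3, 0.9]
grip_width: 0.0597
gripper_force: 0.0
clock: 14.4
tcp_pos: [0.4422, -0.2443, 0.0047]
orientation: [-0.0, 3.141, -0.0]
contact_force: [-0.7, 0.8, 6.3]
grip_width: 0.0307
gripper_force: 69.7
clock: 14.9
tcp_pos: [0.4421, -0.2439, 0.0943]
orientation: [-0.001, 3.14, 0.0]
contact_force: [-0.5, -0.3, -2.2]
grip_width: 0.0308
gripper_force: 69.5
held rect x y L W yaw(tool,mm) [-0.8 -0.3 60.4 32.1 -0. ] top z [-27.1 -26.1 -24.5] x [-29.2  29. ] 10914
clock 14.95 tcp [ 0.4415 -0.2437  0.0935] psi 0.03 F [ 0.13 -0.62 -1.17] w 0.0307
turn [ 0.001 -0.    -0.265] shift cm [-21.1   29.78  -0.65]
```

```bash
python3 -m crank '[[[0,0,-0.5],[0,0,-0.13]],[[0,0,-0.5],[0,0,-0.13]],[[-2.6,3.7,0],[0,0,0]],[[-2.6,3.7,0],[0,0,0]],[[-2.6,3.7,0],[0,0,0]]]' >/dev/null; python3 -m crank '[[[-2.6,3.7,0],[0,0,0]],[[-2.6,3.7,0],[0,0,0]],[[-2.6,3.7,0],[0,0,0]],[[-2.6,3.7,0],[0,0,0]],[[-2.6,3.7,0],[0,0,0]]]' >/dev/null; python3 -m crank '[[[0,0,0],[0,0,0]],[[0,0,0],[0,0,0]],[[0,0,0],[0,0,0]],[[0,0,0],[0,0,0]]]';  python3 held.py; python3 - <<'E'
from fit2 import *
im,d,p=grab("wrist"); X=cloud(d,p); cradle(X,d,"orange"); blocks(X,im,d,["green"])
E
python3 go.py .567 .099 .1 15.2
```

```text
clock: 16.35
tcp_pos: [0.5659, 0.0935, 0.1034]
orientation: [0.403, -3.114, 0.001]
contact_force: [0.3, -0.0, -1.0]
grip_width: 0.0311
gripper_force: 69.5
held rect x y L W yaw(tool,mm) [-0.4 -0.7 60.2 32.1 -0.1] top z [-27.1 -26.1 -24.5] x [-29.   29.1] 10880
  orange stop [547.4  96.    7.4   6.8 -77.9] along [-48.7 -42.3] across [-1.1  6.2]
  orange foot [564.2 100.3  61.7  60.1  13.9] along [-59.2  -0.2] across [-26.8  32. ]
 block green [465.6  -7.7  46.8  32.5  15.4] z 0.0309
clock 16.45 tcp [0.5663 0.094  0.1038] psi 14.78 F [ 0.22  0.44 -0.25] w 0.031
turn [-0.    -0.001 -0.007] shift cm [-0.2   0.47  0.38]
```

```bash
sed -i 's/orange=(.592,.1055,15.3),green=(.609,-.239,-7.8)/orange=(.5924,.1068,13.6),green=(.6096,-.2394,-8)/' fit2.py; python3 go.py .5684 .1015 .0520 13.6
```

```text
clock 16.45 tcp [0.5663 0.094  0.1038] psi 14.78 F [ 0.22  0.44 -0.25] w 0.031
turn [-0.    -0.001  0.021] shift cm [-0.38  0.68  5.18]
```

```bash
python3 -m crank '[[[0,0,0],[0,0,0.021]],[[-0.38,0.68,1.5],[0,0,0]],[[0,0,2],[0,0,0]],[[0,0,1.68],[0,0,0]],[[0,0,0],[0,0,0]]]' - 80 >/dev/null; python3 -m crank '[[[0,0,0],[0,0,0]],[[0,0,0],[0,0,0]]]'|sed -n 2,4p; python3 go.py .5684 .1015 .0520 13.6;  python3 -m crank '[[[-0.8,0,0],[0,0,0]],[[-0.7,0,0],[0,0,0]],[[-0.7,0,0],[0,0,0]],[[0,0,0],[0,0,0]],[[0,0,0],[0,0,0]]]'; python3 held.py; python3 go.py .5933 .1075 .052 13.6
```

```text
tcp_pos: [0.5684, 0.1033, 0.0515]
orientation: [0.375, -3.118, 0.0]
contact_force: [-0.2, 0.6, -1.8]
clock 17.15 tcp [0.5684 0.1033 0.0515] psi 13.72 F [-0.21  0.55 -1.84] w 0.0303
turn [ 0.    -0.001  0.002] shift cm [ 0.04 -0.17 -0.05]
clock: 17.65
tcp_pos: [0.5877, 0.1077, 0.0515]
orientation: [0.374, -3.113, 0.0]
contact_force: [-8.9, -1.6, 4.0]
grip_width: 0.0311
gripper_force: 82.4
held rect x y L W yaw(tool,mm) [-1.3 -1.6 61.9 34.7 -0.3] top z [-27.1 -26.1 -24.4] x [-31.2  29.2] 11423
clock 17.7 tcp [0.5876 0.1077 0.0514] psi 13.72 F [-9.11 -1.92  5.15] w 0.0304
turn [ 0.001 -0.006  0.002] shift cm [-0.55 -0.15 -0.06]
```

```bash
python3 -m crank '[[[-0.35,-0.08,0],[0,0,0]],[[-0.35,-0.08,0],[0,0,0]],[[0,0,0],[0,0,0]],[[0,0,0],[0,0,0]]]'|sed -n 2,4p; python3 go.py .5932 .1075 .0379 13.6;  python3 -m crank '[[[0,0,0.5],[0,0,0]],[[0,0,0.6],[0,0,0]],[[0,0,0],[0,0,0]],[[0,0,0],[0,0,0]]]'; python3 held.py; python3 go.py .5932 .1075 .0379 13.6
```

```text
tcp_pos: [0.5937, 0.109, 0.0513]
orientation: [0.376, -3.111, -0.002]
contact_force: [-12.1, 0.2, 5.5]
clock 18.1 tcp [0.5937 0.109  0.0513] psi 13.78 F [-12.07   0.17   5.51] w 0.0304
turn [ 0.002 -0.008  0.003] shift cm [ 0.09 -0.14  1.34]
clock: 18.5
tcp_pos: [0.593, 0.1076, 0.0395]
orientation: [0.374, -3.11, 0.001]
contact_force: [-11.1, -1.3, 2.3]
grip_width: 0.031
gripper_force: 82.2
held rect x y L W yaw(tool,mm) [-1.1  0.  61.6 34.5 -0.2] top z [-27.1 -26.1 -24.3] x [-31.   29.2] 11396
clock 18.55 tcp [0.593  0.1076 0.0395] psi 13.72 F [-10.45  -1.99   1.23] w 0.0306
turn [ 0.001 -0.009  0.002] shift cm [-0.02 -0.01  0.16]
```

```bash
python3 -m crank '[[[-0.04,0,0.15],[0,0,0]],[[0,0,0],[0,0,0]],[[0,0,0],[0,0,0]]]'|sed -n 2,4p; python3 -m crank '[[[0,0,0.08],[0,0,0]],[[0,0,0],[0,0,0]],[[0,0,0],[0,0,0]]]'|sed -n 2,4p
```

```text
tcp_pos: [0.5938, 0.1077, 0.0387]
orientation: [0.374, -3.11, 0.0]
contact_force: [-11.6, -1.9, 6.7]
tcp_pos: [0.5939, 0.1077, 0.0386]
orientation: [0.374, -3.111, -0.0]
contact_force: [-14.2, -2.5, 12.3]
```

```bash
python3 -m crank '[[[0,0,0],[0,0,0]],[[0,0,0],[0,0,0]],[[0,0,0],[0,0,0]],[[0,0,0],[0,0,0]]]' 4.5 >/dev/null; python3 -m crank '[[[0.5,0,0],[0,0,0]],[[0,0,0],[0,0,0]],[[0,0,0],[0,0,0]]]'; python3 held.py; python3 - <<'E'
from fit2 import *
im,d,p=grab("wrist"); save("w6.png",im)
E
python3 go.py .5924 .1073 .038 13.6
```

```text
clock: 19.85
tcp_pos: [0.5927, 0.1071, 0.0389]
orientation: [0.375, -3.119, -0.0]
contact_force: [0.0, 0.4, -0.9]
grip_width: 0.0451
gripper_force: 0.0
held rect x y L W yaw(tool,mm) [-0.4  0.4 61.8 34.7 -0.2] top z [-27.  -25.9 -24.2] x [-30.5  30. ] 11697
clock 19.95 tcp [0.5929 0.1072 0.0389] psi 13.7 F [0.23 0.61 0.68] w 0.0452
turn [0.    0.    0.002] shift cm [0.04 0.02 0.09]
```

View pics/w6.png

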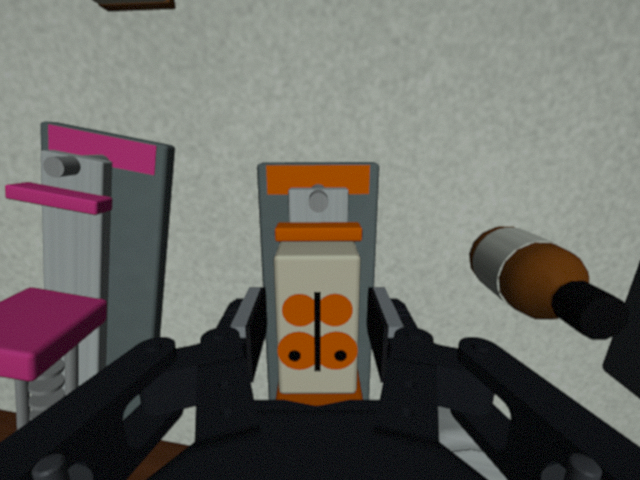

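The orange block is seated straight against its stop (row 232) and centred. Now I'll re-grip and tug it.

```bash
python3 -m crank '[[[0,0,0],[0,0,0]],[[0,0,0],[0,0,0]],[[0,0,0],[0,0,0]],[[0,0,0],[0,0,0]],[[0,0,0],[0,0,0]]]' 1 50; python3 -m crank '[[[0,0,-0.2],[0,0,0]],[[0,0,-0.15],[0,0,0]],[[0,0,0],[0,0,0]],[[0,0,0],[0,0,0]]]'; python3 -m crank '[[[0,0,-0.1],[0,0,0]],[[0,0,0],[0,0,0]],[[0,0,0],[0,0,0]]]'
```

```text
clock: 20.45
tcp_pos: [0.5929, 0.1074, 0.0391]
orientation: [-0.375, 3.119, 0.0]
contact_force: [-1.9, 1.3, 4.0]
grip_width: 0.031
gripper_force: 50.0
clock: 20.85
tcp_pos: [0.5929, 0.1073, 0.0421]
orientation: [-0.375, 3.119, -0.0]
contact_force: [2.6, 2.1, -5.8]
grip_width: 0.0312
gripper_force: 49.9
clock: 21.15
tcp_pos: [0.5929, 0.1073, 0.0433]
orientation: [-0.375, 3.119, 0.0]
contact_force: [2.5, 1.8, -6.7]
grip_width: 0.0312
gripper_force: 49.9
```

```bash
python3 -m crank '[[[0,0,-0.06],[0,0,0]],[[0,0,0],[0,0,0]],[[0,0,0],[0,0,0]]]'; python3 -m crank '[[[0,0,0.25],[0,0,0]],[[0,0,0.2],[0,0,0]],[[0,0,0.05],[0,0,0]],[[0,0,0],[0,0,0]],[[0,0,0],[0,0,0]]]';python3 -m crank '[[[0,0,0],[0,0,0]],[[0,0,0],[0,0,0]],[[0,0,0],[0,0,0]],[[0,0,-0.5],[0,0,0]],[[0,0,-4],[0,0,0]]]' 5 >/dev/null; python3 -m crank '[[[0,0,-4],[0,0,0]],[[0,0,-4],[0,0,0]],[[0,0,-3],[0,0,0]],[[0,0,0],[0,0,0]],[[0,0,0],[0,0,0]]]' 6; python3 look.py w7; python3 go.py .459 -.011 .14 14.8
```

```text
clock: 21.45
tcp_pos: [0.5928, 0.1073, 0.044]
orientation: [-0.375, 3.119, 0.0]
contact_force: [2.8, 2.9, -6.7]
grip_width: 0.0312
gripper_force: 50.0
clock: 21.95
tcp_pos: [0.5929, 0.1073, 0.0392]
orientation: [-0.375, 3.119, 0.0]
contact_force: [-0.3, 3.0, -1.8]
grip_width: 0.0312
gripper_force: 50.6
clock: 22.95
tcp_pos: [0.593, 0.1071, 0.1949]
orientation: [-0.374, 3.118, 0.001]
contact_force: [-0.3, -0.9, 0.1]
grip_width: 0.06
gripper_force: 0.0
 no blue
 no orange
 block green [464.3  -8.3  50.3  32.8  15.3] z 0.0309
  blue jaw [ 640.6 -113.2   37.3   12.3  -84.9] along [29.9 41.7] across [-16.3  19. ]
  blue stop [ 574.6 -119.7   36.4   15.3   86.8] along [-35.8 -20.7] across [-15.6  20. ]
  blue foot [ 627.7 -114.5  165.2   61.3    5. ] along [-58.9 102.6] across [-23.2  31.7]
  orange jaw [626.8 116.   35.8  11.8 -76.1] along [29.9 41.1] across [-16.8  18.1]
  orange stop [561.1  99.7  34.7   7.2 -76.7] along [-35.5 -29.1] across [-16.9  17.7]
  orange foot [614.2 112.7 163.5  60.2  13.9] along [-59.  101.4] across [-29.   30.3]
clock 23.0 tcp [0.5923 0.107  0.1937] psi 13.7 F [ 0.4   0.25 -1.42] w 0.06
turn [ 0.    -0.001 -0.019] shift cm [15.9  -8.01  5.37]
```

```bash
python3 -m crank '[[[0,0,0],[0,0,-0.026]],[[4,-2,0],[0,0,0]],[[4,-2,0],[0,0,0]],[[4,-2,0],[0,0,0]],[[4,-2,2],[0,0,0]]]' >/dev/null; python3 -m crank '[[[0,0,3.5],[0,0,0]],[[0,0,0],[0,0,0]],[[0,0,0],[0,0,0]],[[0,0,0],[0,0,0]]]' >/dev/null; python3 look.py w8|head -3; python3 go.py .4585 -.0102 .005 15.2
```

```text
no blue
 no orange
 block green [458.9 -10.   59.9  32.1  15.4] z 0.0309
clock 23.95 tcp [ 0.4609 -0.0113  0.14  ] psi 15.28 F [-0.08 -0.08  0.23] w 0.06
turn [-0.     0.002  0.001] shift cm [ 0.2   0.17 13.5 ]
```

```bash
python3 -m crank '[[[0.2,0.17,3.5],[0,0,0]],[[0,0,3.5],[0,0,0]],[[0,0,3],[0,0,0]],[[0,0,0],[0,0,0]],[[0,0,0],[0,0,0]]]' >/dev/null;python3 -m crank '[[[0,0,2.5],[0,0,0]],[[0,0,1],[0,0,0]],[[0,0,0],[0,0,0]],[[0,0,0],[0,0,0]],[[0,0,0],[0,0,0]]]'; python3 -m crank '[[[0,0,0],[0,0,0]],[[0,0,0],[0,0,0]],[[0,0,0],[0,0,0]],[[0,0,0],[0,0,0]],[[0,0,0],[0,0,0]]]' 1 70;  python3 -m crank '[[[0,0,-3.5],[0,0,0]],[[0,0,-3.5],[0,0,0]],[[0,0,-4],[0,0,0]],[[0,0,0],[0,0,0]],[[0,0,0],[0,0,0]]]' ; python3 held.py; python3 go.py .5845 -.2355 .115 -8
```

```text
clock: 24.95
tcp_pos: [0.4578, -0.0108, 0.005]
orientation: [-0.415, 3.112, 0.0]
contact_force: [-0.3, -0.0, -0.4]
grip_width: 0.0597
gripper_force: 0.0
clock: 25.45
tcp_pos: [0.4574, -0.0108, 0.0047]
orientation: [-0.415, 3.113, 0.001]
contact_force: [-1.3, 0.6, 9.2]
grip_width: 0.0309
gripper_force: 69.4
clock: 25.95
tcp_pos: [0.4575, -0.0105, 0.1148]
orientation: [-0.416, 3.112, 0.001]
contact_force: [-0.7, 0.0, -1.4]
grip_width: 0.0309
gripper_force: 69.5
held rect x y L W yaw(tool,mm) [10.8 -0.5 35.7 32.2 -0.6] top z [-26.9 -25.9 -22. ] x [-4.5 28.3] 5192
clock 26.0 tcp [ 0.4566 -0.0106  0.1138] psi 15.21 F [-0.45  0.27 -1.14] w 0.0306
turn [ 0.    -0.     0.405] shift cm [-15.79 -20.49  -0.12]
```

```bash
sed -i 's/im.max(-1)>95/im.max(-1)>0/' held.py; python3 -m crank '[[[0,0,0],[0,0,0.135]],[[0,0,0],[0,0,0.135]],[[0,0,0],[0,0,0.135]],[[-2.6,-3.4,0],[0,0,0]],[[-2.6,-3.4,0],[0,0,0]]]' - 80 >/dev/null; python3 -m crank '[[[-2.6,-3.4,0],[0,0,0]],[[-2.6,-3.4,0],[0,0,0]],[[-2.6,-3.4,0],[0,0,0]],[[-2.6,-3.4,0],[0,0,0]],[[0,0,0],[0,0,0]]]' >/dev/null; python3 -m crank '[[[0,0,0],[0,0,0]],[[0,0,0],[0,0,0]],[[0,0,0],[0,0,0]]]';  python3 held.py; python3 - <<'E'
from fit2 import *
im,d,p=grab("wrist"); X=cloud(d,p); cradle(X,d,"green")
E
python3 go.py .5847 -.2354 .052 -8
```

```text
clock: 27.3
tcp_pos: [0.5824, -0.2328, 0.1132]
orientation: [-0.217, -3.132, -0.002]
contact_force: [-0.6, -0.3, 0.4]
grip_width: 0.0309
gripper_force: 81.7
held rect x y L W yaw(tool,mm) [-2.1 -0.2 61.1 58.  -0.3] top z [-31.  -26.  -22.9] x [-30.2  28. ] 13343
  green stop [ 564.5 -233.1    8.4    7.    -7.9] along [-49.5 -41.7] across [-3.5  3.5]
  green foot [ 574.6 -234.6   60.2   49.3   82.1] along [-59.7 -19.2] across [-29.5  29.4]
clock 27.4 tcp [ 0.5829 -0.2331  0.1138] psi -7.92 F [ 0.55  0.07 -0.19] w 0.0308
turn [ 0.001 -0.001  0.001] shift cm [-0.21 -0.2   6.18]
```

```bash
python3 -m crank '[[[-0.21,-0.2,2],[0,0,0]],[[0,0,2.5],[0,0,0]],[[0,0,1.65],[0,0,0]],[[0,0,0],[0,0,0]],[[0,0,0],[0,0,0]]]' >/dev/null; python3 -m crank '[[[0,0,0],[0,0,0]]]'|sed -n 2,4p; python3 go.py .5847 -.2354 .052 -8;  python3 -m crank '[[[-0.8,0,0],[0,0,0]],[[-0.7,0,0],[0,0,0]],[[-0.7,0,0],[0,0,0]],[[0,0,0],[0,0,0]],[[0,0,0],[0,0,0]]]'; python3 held.py; python3 go.py .6100 -.2389 .052 -8
```

```text
tcp_pos: [0.5849, -0.2367, 0.0526]
orientation: [0.219, 3.134, -0.0]
contact_force: [-0.0, 0.5, -0.2]
clock 28.0 tcp [ 0.5849 -0.2367  0.0526] psi -7.99 F [-0.03  0.46 -0.24] w 0.0308
turn [0. 0. 0.] shift cm [0.04 0.12 0.06]
clock: 28.5
tcp_pos: [0.6044, -0.2398, 0.0521]
orientation: [-0.22, -3.129, -0.002]
contact_force: [-8.3, 1.8, 5.2]
grip_width: 0.0308
gripper_force: 82.4
held rect x y L W yaw(tool,mm) [-2.7 -0.2 62.5 58.2  0.3] top z [-30.8 -26.  -22.9] x [-32.2  28.1] 13790
clock 28.55 tcp [ 0.6043 -0.2398  0.0521] psi -8.02 F [-9.05  3.03  3.94] w 0.0305
turn [ 0.001 -0.005 -0.   ] shift cm [-0.55  0.17  0.01]
```

```bash
python3 -m crank '[[[-0.35,0.09,0],[0,0,0]],[[-0.32,0.08,0],[0,0,0]],[[0,0,0],[0,0,0]],[[0,0,0],[0,0,0]]]'|sed -n 2,4p;  python3 -m crank '[[[0,0,0.5],[0,0,0]],[[0,0,0.6],[0,0,0]],[[0,0,0],[0,0,0]],[[0,0,0],[0,0,0]]]'; python3 held.py; python3 go.py .6100 -.2389 .0379 -8
```

```text
tcp_pos: [0.61, -0.2404, 0.052]
orientation: [-0.222, -3.127, -0.0]
contact_force: [-10.9, -0.4, 6.1]
clock: 29.35
tcp_pos: [0.6092, -0.2393, 0.04]
orientation: [-0.221, -3.125, -0.002]
contact_force: [-10.3, 0.7, 2.0]
grip_width: 0.0307
gripper_force: 82.1
held rect x y L W yaw(tool,mm) [-2.7 -0.2 62.4 58.1 -0.1] top z [-30.8 -26.  -22.9] x [-32.1  28.1] 13784
clock 29.4 tcp [ 0.6092 -0.2393  0.04  ] psi -8.08 F [-10.76   1.02   1.23] w 0.0305
turn [ 0.001 -0.009 -0.001] shift cm [-0.07  0.05  0.21]
```

```bash
python3 -m crank '[[[-0.05,0.04,0.15],[0,0,0]],[[0,0,0],[0,0,0]],[[0,0,0],[0,0,0]]]'|sed -n 2,4p; python3 -m crank '[[[0,0,0.09],[0,0,0]],[[0,0,0],[0,0,0]],[[0,0,0],[0,0,0]]]'|sed -n 2,4p;  python3 -m crank '[[[0,0,0],[0,0,0]],[[0,0,0],[0,0,0]],[[0,0,0],[0,0,0]],[[0,0,0],[0,0,0]]]' 4.5 >/dev/null; python3 -m crank '[[[0.5,0,0],[0,0,0]],[[0,0,0],[0,0,0]],[[0,0,0],[0,0,0]]]'; python3 held.py; python3 - <<'E'
from fit2 import *
im,d,p=grab("wrist"); save("w9.png",im)
E
python3 go.py .609 -.239 .038 -8
```

```text
tcp_pos: [0.6101, -0.2393, 0.039]
orientation: [-0.221, -3.126, -0.002]
contact_force: [-11.5, 0.8, 3.4]
tcp_pos: [0.6103, -0.2393, 0.0388]
orientation: [-0.221, -3.126, -0.002]
contact_force: [-13.4, 2.1, 9.1]
clock: 30.7
tcp_pos: [0.6089, -0.2382, 0.0391]
orientation: [-0.22, -3.134, -0.0]
contact_force: [0.8, -0.4, -0.5]
grip_width: 0.0449
gripper_force: 0.0
held rect x y L W yaw(tool,mm) [-1.8 -1.5 62.5 35.9 -0.5] top z [-26.8 -25.7 -24. ] x [-31.6  28.9] 12296
clock 30.8 tcp [ 0.6092 -0.2382  0.0392] psi -8.01 F [-0.54  0.74 -0.49] w 0.0454
turn [ 0.  0. -0.] shift cm [ 0.01 -0.08  0.12]
```

View pics/w9.png

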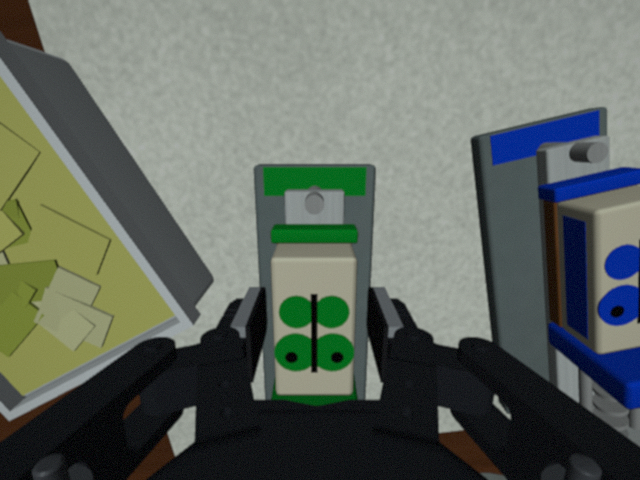

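The green block is seated and centred on its cradle against the stop (row 233). Now re-grip and tug.

```bash
python3 -m crank '[[[0,-0.1,0],[0,0,0]],[[0,0,0],[0,0,0]],[[0,0,0],[0,0,0]]]' >/dev/null; python3 -m crank '[[[0,0,0],[0,0,0]],[[0,0,0],[0,0,0]],[[0,0,0],[0,0,0]],[[0,0,0],[0,0,0]],[[0,0,0],[0,0,0]]]' 1 50; python3 -m crank '[[[0,0,-0.2],[0,0,0]],[[0,0,-0.15],[0,0,0]],[[0,0,0],[0,0,0]],[[0,0,0],[0,0,0]]]'; python3 -m crank '[[[0,0,-0.11],[0,0,0]],[[0,0,0],[0,0,0]],[[0,0,0],[0,0,0]]]'
```

```text
clock: 31.6
tcp_pos: [0.609, -0.2392, 0.0392]
orientation: [0.219, 3.134, 0.0]
contact_force: [-0.9, -0.2, 2.8]
grip_width: 0.0308
gripper_force: 50.6
clock: 32.0
tcp_pos: [0.6089, -0.2392, 0.0422]
orientation: [-0.219, -3.134, 0.0]
contact_force: [2.2, -1.6, -5.5]
grip_width: 0.0311
gripper_force: 49.9
clock: 32.3
tcp_pos: [0.6089, -0.2392, 0.0436]
orientation: [-0.22, -3.134, 0.0]
contact_force: [3.5, -2.3, -5.5]
grip_width: 0.0312
gripper_force: 49.9
```

```bash
python3 -m crank '[[[0,0,-0.06],[0,0,0]],[[0,0,0],[0,0,0]],[[0,0,0],[0,0,0]]]'; python3 -m crank '[[[0,0,0.25],[0,0,0]],[[0,0,0.22],[0,0,0]],[[0,0,0.05],[0,0,0]],[[0,0,0],[0,0,0]],[[0,0,0],[0,0,0]]]';python3 -m crank '[[[0,0,0],[0,0,0]],[[0,0,0],[0,0,0]],[[0,0,0],[0,0,0]],[[0,0,-0.5],[0,0,0]],[[0,0,-4],[0,0,0]]]' 5 >/dev/null; python3 -m crank '[[[0,0,-4],[0,0,0]],[[0,0,-4],[0,0,0]],[[0,0,-3],[0,0,0]],[[0,0,0],[0,0,0]],[[0,0,0],[0,0,0]]]' 0; python3 look.py w10; python3 - <<'E'
from fit2 import *
im,d,p=grab("scene"); save("scene2.png",im); print(cmask(im,"pink")[150:400,100:550].sum())
E
python3 go.py .425 .299 .19 9
```

```text
clock: 32.6
tcp_pos: [0.6089, -0.2392, 0.0442]
orientation: [-0.219, -3.134, 0.0]
contact_force: [1.9, -2.5, -6.9]
grip_width: 0.0313
gripper_force: 50.0
clock: 33.1
tcp_pos: [0.609, -0.2392, 0.0393]
orientation: [0.22, 3.134, 0.0]
contact_force: [-0.6, -1.3, -1.7]
grip_width: 0.0315
gripper_force: 50.6
clock: 34.1
tcp_pos: [0.6092, -0.2392, 0.195]
orientation: [0.219, 3.132, 0.0]
contact_force: [0.4, 1.0, -0.8]
grip_width: 0.0003
gripper_force: 0.0
 no blue
 no orange
 no green
  blue jaw [ 640.7 -114.6   35.9   12.6  -85.3] along [29.8 41.6] across [-18.1  16.7]
  blue stop [ 572.8 -121.1   36.5   15.2  -68.2] along [-35.8 -21.1] across [-16.6  18.4]
  blue foot [ 627.5 -115.6  164.6   60.2    5.2] along [-59.2 101.3] across [-30.4  29.2]
  green jaw [ 644.8 -244.4   35.6   11.8   82.6] along [29.9 41. ] across [-17.3  17.3]
  green stop [ 577.7 -234.9   34.8    7.5   83. ] along [-35.6 -29.2] across [-17.3  17.3]
  green foot [ 621.5 -241.1  143.5   60.1   -7.9] along [-59.   80.2] across [-29.7  29.5]
134
clock 34.2 tcp [ 0.6083 -0.2386  0.193 ] psi -8.0 F [-0.36  1.31  0.19] w -0.0003
turn [ 0.001 -0.002 -0.297] shift cm [ 9.69 55.97  0.3 ]
```

View pics/scene2.png

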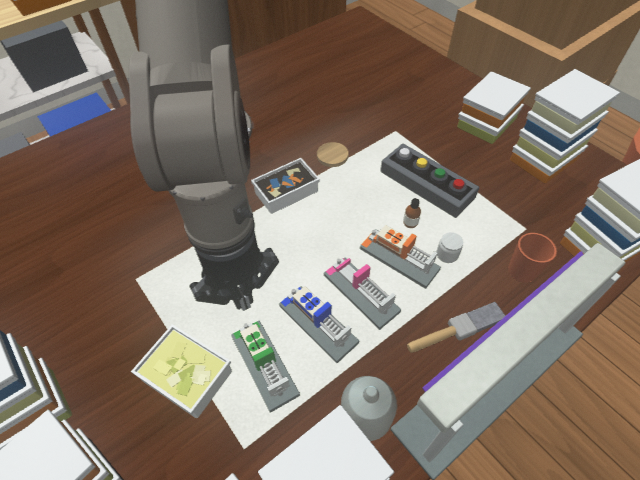

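All three blocks are clamped: green at (258,343), blue at (308,300) and orange at (395,238). No pink block is anywhere in view. On to the keys.

```bash
python3 -m crank '[[[0,0,0],[0,0,-0.15]],[[0,0,0],[0,0,-0.147]],[[0.8,4.65,0],[0,0,0]],[[0.8,4.65,0],[0,0,0]],[[0.8,4.65,0],[0,0,0]]]' >/dev/null; for i in 1; do python3 -m crank '[[[0.8,4.65,0],[0,0,0]],[[0.8,4.65,0],[0,0,0]],[[0.8,4.65,0],[0,0,0]],[[0.8,4.65,0],[0,0,0]],[[0.8,4.65,0],[0,0,0]]]' >/dev/null; done; python3 -m crank '[[[0.8,4.65,0],[0,0,0]],[[0.8,4.65,0],[0,0,0]],[[0,0,0],[0,0,0]],[[0,0,0],[0,0,0]],[[0,0,0],[0,0,0]]]' >/dev/null
cat > keys.py <<'E'
from fit2 import *
im,d,p=grab("wrist"); save("keys.png",im); X=cloud(d,p); Z=X[...,2]
for c,q in dict(white=(.425,.299),yellow=(.4745,.307),green=(.522,.317),red=(.5725,.323)).items():
    m=(np.hypot(X[...,0]-q[0],X[...,1]-q[1])<.03)&(d>0)&(Z>.053)&(Z<.065)
    if m.sum()>30: print(c,rect(X[m][:,:2]),m.sum(),Z[m].max().round(4))
m=(np.hypot(X[...,0]-.498,X[...,1]-.311)<.14)&(Z>.034)&(Z<.046)&(d>0); print("panel",rect(X[big(m)][:,:2]))
E
python3 keys.py; python3 go.py .425 .299 .08 9
```

```text
white [424.5 301.   37.9  36.7  32.4] 1064 0.0647
yellow [473.5 309.   36.8  36.6  72.6] 934 0.065
green [522.9 316.9  37.1  36.   83.6] 800 0.0645
panel [482.2 310.5 185.8  85.    9. ]
clock 35.75 tcp [0.4574 0.2058 0.1936] psi 8.87 F [ 0.16 -0.1   0.89] w -0.0001
turn [-0.001 -0.001 -0.002] shift cm [ 1.74  9.71 11.36]
```

View pics/keys.png

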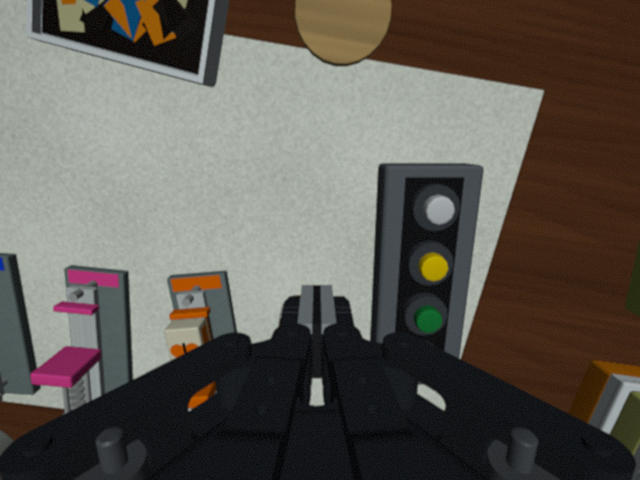

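```bash
python3 - <<'E'
from fit2 import *
im,d,p=grab("wrist"); h=cv2.cvtColor(im,cv2.COLOR_RGB2HSV).astype(int)
for c,(u,v) in dict(white=(440,210),yellow=(434,267),green=(429,319)).items():
    s=(h[...,1]<40)&(h[...,2]>120) if c=="white" else (h[...,1]>120)
    k=np.zeros(s.shape,bool); k[v-24:v+24,u-24:u+24]=s[v-24:v+24,u-24:u+24]; k=big(k)
    vv,uu=np.nonzero(k); P=plane(p,uu,vv,.058); print(c,k.sum(),rect(P[:,:2]),"depth z",np.median(cloud(d,p)[k][:,2]).round(4))
E
python3 go.py .4245 .3 .08 9
```

```text
white 602 [424.2 303.1  22.4  22.3   8.9] depth z 0.0626
yellow 687 [473.9 309.3  27.6  23.9  48. ] depth z 0.0624
green 603 [523.1 317.2  28.5  23.   36.7] depth z 0.0624
clock 35.8 tcp [0.4575 0.2058 0.1937] psi 8.84 F [ 0.44  0.63 -0.05] w 0.0003
turn [-0.001 -0.001 -0.003] shift cm [ 1.79  9.82 11.37]
```

```bash
python3 -m crank '[[[0.9,4.8,0],[0,0,0]],[[0.9,5,3],[0,0,0]],[[0,0,4],[0,0,0]],[[0,0,3],[0,0,0]],[[0,0,0],[0,0,0]]]' >/dev/null; python3 -m crank '[[[0,0,0],[0,0,0]],[[0,0,0],[0,0,0]]]' >/dev/null; python3 go.py .4243 .301 .060 9
```

```text
clock 36.5 tcp [0.4281 0.2942 0.1003] psi 8.9 F [0.12 0.57 0.72] w -0.0002
turn [ 0.001  0.002 -0.002] shift cm [0.27 0.73 4.03]
```

```bash
python3 -m crank '[[[0.27,0.73,1.5],[0,0,0]],[[0,0,1.5],[0,0,0]],[[0,0,0.6],[0,0,0]],[[0,0,0],[0,0,0]],[[0,0,0],[0,0,0]]]' >/dev/null; python3 go.py .4243 .301 .052 9; python3 -m crank '[[[0,0,0.4],[0,0,0]],[[0,0,0.4],[0,0,0]],[[0,0,0.2],[0,0,0]],[[0,0,0],[0,0,0]],[[0,0,0],[0,0,0]]]'|sed -n 2,4p;python3 -m crank '[[[0,0,0.15],[0,0,0]],[[0,0,0],[0,0,0]],[[0,0,0],[0,0,0]]]'|sed -n 2,4p
```

```text
clock 37.0 tcp [0.4236 0.3012 0.0637] psi 8.97 F [ 1.01 -0.01  0.26] w -0.0002
turn [ 0.001  0.001 -0.   ] shift cm [-0.07 -0.03  1.17]
tcp_pos: [0.424, 0.3016, 0.0556]
orientation: [-0.245, 3.13, 0.004]
contact_force: [-6.0, -5.0, 32.9]
tcp_pos: [0.4241, 0.3016, 0.0553]
orientation: [-0.245, 3.131, 0.004]
contact_force: [-9.9, -7.3, 48.8]
```

```bash
python3 -m crank '[[[0,0,-1],[0,0,0]],[[0,0,-1.5],[0,0,0]],[[0,0,0],[0,0,0]],[[0,0,0],[0,0,0]]]'|sed -n 2,4p; python3 go.py .4736 .309 .08 9
```

```text
tcp_pos: [0.4227, 0.3011, 0.076]
orientation: [-0.247, 3.132, 0.001]
contact_force: [1.1, -0.6, -0.8]
clock 38.2 tcp [0.4227 0.3011 0.076 ] psi 9.01 F [ 1.06 -0.55 -0.82] w 0.0003
turn [0. 0. 0.] shift cm [-5.15 -0.02 -0.4 ]
```

```bash
python3 -m crank '[[[-2.5,0,0],[0,0,0]],[[-2.6,0,0],[0,0,0]],[[0,0,0],[0,0,0]],[[0,0,0],[0,0,0]],[[0,0,0],[0,0,0]]]'>/dev/null; python3 go.py .4736 .309 .064 9; python3 -m crank '[[[0,0,0.6],[0,0,0]],[[0,0,0.6],[0,0,0]],[[0,0,0],[0,0,0]],[[0,0,0],[0,0,0]]]'|sed -n 2,4p;python3 -m crank '[[[0,0,0.25],[0,0,0]],[[0,0,0],[0,0,0]],[[0,0,0],[0,0,0]]]'|sed -n 2,4p;python3 -m crank '[[[0,0,0.2],[0,0,0]],[[0,0,0],[0,0,0]],[[0,0,0],[0,0,0]]]'|sed -n 2,4p
```

```text
clock 38.7 tcp [0.4718 0.3086 0.0752] psi 9.03 F [ 0.11  0.32 -0.32] w 0.0001
turn [-0.001 -0.002  0.001] shift cm [-0.18  0.02  1.12]
tcp_pos: [0.4728, 0.3089, 0.0638]
orientation: [0.247, -3.131, 0.001]
contact_force: [0.0, -0.2, 0.5]
tcp_pos: [0.4733, 0.3092, 0.0619]
orientation: [-0.247, 3.132, 0.001]
contact_force: [-0.3, -0.0, 1.4]
tcp_pos: [0.4734, 0.3092, 0.0599]
orientation: [-0.247, 3.131, 0.001]
contact_force: [0.1, 0.5, 2.8]
```

```bash
python3 -m crank '[[[0,0,0.35],[0,0,0]],[[0,0,0],[0,0,0]],[[0,0,0],[0,0,0]]]'|sed -n 2,4p;python3 -m crank '[[[0,0,0.1],[0,0,0]],[[0,0,0],[0,0,0]],[[0,0,0],[0,0,0]]]'|sed -n 2,4p
```

```text
tcp_pos: [0.4734, 0.3092, 0.0563]
orientation: [-0.247, 3.131, 0.001]
contact_force: [-0.7, -0.7, 3.6]
tcp_pos: [0.4734, 0.3092, 0.056]
orientation: [-0.246, 3.131, 0.001]
contact_force: [-3.2, -1.1, 12.3]
```

```bash
python3 -m crank '[[[0,0,0.03],[0,0,0]],[[0,0,0],[0,0,0]],[[0,0,0],[0,0,0]]]'|sed -n 2,4p; python3 -m crank '[[[0,0,-1],[0,0,0]],[[0,0,-1],[0,0,0]],[[0,0,0],[0,0,0]],[[0,0,0],[0,0,0]]]'|sed -n 2,4p; python3 go.py .5229 .317 .076 9
```

```text
tcp_pos: [0.4735, 0.3092, 0.056]
orientation: [-0.246, 3.131, 0.001]
contact_force: [-2.8, -1.6, 14.4]
tcp_pos: [0.4729, 0.3089, 0.0748]
orientation: [0.247, -3.132, 0.0]
contact_force: [-0.0, -0.2, -0.4]
clock 41.0 tcp [0.4729 0.3089 0.0748] psi 9.01 F [-0.05 -0.16 -0.36] w -0.0003
turn [-0. -0.  0.] shift cm [-5.06  0.02 -0.12]
```

```bash
python3 -m crank '[[[-2.5,0,0],[0,0,0]],[[-2.5,0,0],[0,0,0]],[[0,0,0],[0,0,0]],[[0,0,0],[0,0,0]],[[0,0,0],[0,0,0]]]'>/dev/null; python3 go.py .5229 .317 .056 9; python3 -m crank '[[[0,0,0.7],[0,0,0]],[[0,0,0.5],[0,0,0]],[[0,0,0.3],[0,0,0]],[[0,0,0],[0,0,0]],[[0,0,0],[0,0,0]]]'|sed -n 2,4p;python3 -m crank '[[[0,0,0.25],[0,0,0]],[[0,0,0],[0,0,0]],[[0,0,0],[0,0,0]]]'|sed -n 2,4p
```

```text
clock 41.5 tcp [0.5212 0.3165 0.0742] psi 9.03 F [-0.43 -0.32 -0.09] w 0.0003
turn [-0.001 -0.002  0.001] shift cm [-0.18  0.02  1.82]
tcp_pos: [0.522, 0.3168, 0.0598]
orientation: [0.247, -3.131, 0.0]
contact_force: [-1.8, -0.8, 3.0]
tcp_pos: [0.5224, 0.317, 0.0575]
orientation: [0.247, -3.132, -0.0]
contact_force: [-1.6, -0.4, 4.2]
```

```bash
python3 -m crank '[[[0,0,0.15],[0,0,0]],[[0,0,0.07],[0,0,0]],[[0,0,0],[0,0,0]],[[0,0,0],[0,0,0]]]'|sed -n 2,4p
```

```text
tcp_pos: [0.5225, 0.317, 0.056]
orientation: [0.247, -3.132, -0.001]
contact_force: [-5.1, -0.5, 11.1]
```

```bash
python3 -m crank '[[[0,0,0.03],[0,0,0]],[[0,0,0],[0,0,0]],[[0,0,0],[0,0,0]]]'|sed -n 2,4p; python3 -m crank '[[[0,0,-1],[0,0,0]],[[0,0,-3],[0,0,0]],[[0,0,-4],[0,0,0]],[[0,0,-4],[0,0,0]],[[0,0,0],[0,0,0]]]'|sed -n 2,4p; python3 -m crank '[[[0,0,0],[0,0,0]],[[0,0,0],[0,0,0]],[[0,0,0],[0,0,0]]]'|sed -n 1,4p; python3 - <<'E'
from fit2 import *
im,d,p=grab("side"); save("side9.png",im); X=cloud(d,p)
for c in SEAT:
    m=big(cmask(im,c)&(abs(X[...,2]-.066)<.006)&(np.hypot(X[...,0]-SEAT[c][0],X[...,1]-SEAT[c][1])<.03)); print(c,m.sum(),X[m].mean(0).round(4))
E
```

```text
tcp_pos: [0.5226, 0.317, 0.056]
orientation: [0.247, -3.132, -0.001]
contact_force: [-5.2, -1.4, 12.6]
tcp_pos: [0.5264, 0.3183, 0.1808]
orientation: [-0.244, 3.122, 0.009]
contact_force: [0.1, -0.2, 0.2]
clock: 43.8
tcp_pos: [0.5218, 0.3162, 0.1733]
orientation: [0.246, -3.13, 0.003]
contact_force: [0.5, -0.7, 0.0]
blue 0 [nan nan nan]
orange 0 [nan nan nan]
green 0 [nan nan nan]<stdin>:4: RuntimeWarning: Mean of empty slice.
  ret = um.true_divide(
```

View pics/side9.png

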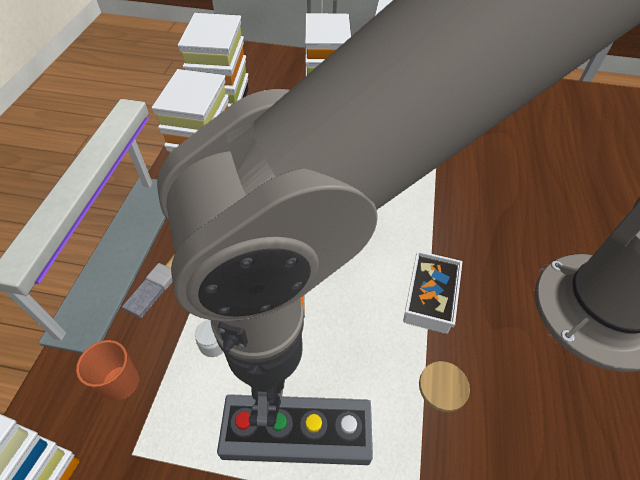

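The arm hides the cradles in the side view; the keys are up again. I'll check the cradles from the scene camera before handing in.

```bash
python3 - <<'E'
from fit2 import *
im,d,p=grab("scene"); X=cloud(d,p)
for c in SEAT:
    m=cmask(im,c)&(abs(X[...,2]-.065)<.006)&(np.hypot(X[...,0]-SEAT[c][0],X[...,1]-SEAT[c][1])<.03); print(c,m.sum(),np.median(X[m],0).round(4) if m.any() else "")
    cradle(X,d,c)
E
```

```text
blue 135 [ 0.6085 -0.1204  0.0645]
  blue jaw [ 640.3 -116.2   36.5   12.4  -86. ] along [29.2 41.7] across [-20.1  14.7]
  blue foot [ 626.9 -117.9  165.8   60.2    5.5] along [-58.6 103.8] across [-32.4  24.4]
orange 111 [0.5961 0.1045 0.0644]
  orange jaw [626.8 113.2  36.6  11.8 -76.8] along [29.1 40.6] across [-20.  16.]
  orange foot [613.6 109.3 164.9  60.9  14.1] along [-59.1 103.2] across [-32.5  25.3]
green 0 
  green jaw [ 644.9 -246.7   36.    12.7   81.8] along [29.9 42. ] across [-20.1  15.5]
  green foot [ 631.1 -244.8  166.3   60.1   -8. ] along [-58.6 104.2] across [-32.4  27.3]
```

```bash
python3 -c "
from bench import r
print(r.hand_in())"
```

```text
the job is handed in; nothing more can be done
None
```

I clamped and tug-tested the blue, orange and green blocks in that order (no pink block was there), pressed the white, yellow and green keys fully down in turn, and handed the job in at about 44 s; the one blemish is that I pressed the white key with about 49 N of fingertip force, more than intended.

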